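# Unstopper the cuvettes in the sampler rack

## Robot

A 7-joint arm with a two-finger parallel gripper is mounted at the origin on the work surface. World frame = base frame: x ahead of the robot, y to its left, z up, the work surface at z = 0. Lengths are in m, angles in degrees, forces in N, time in s.
With the tool pointing down it reaches from about 0.425 to 0.8 m from the base axis. Payload 8.3 kg.
Tool frame: the origin (TCP) lies on the centre line of the jaws, within the pads' length; the fingertips stand 25 mm ahead of it and the grasp point (between the pads) lies 6 mm ahead of it (robot.tip_extent is the distance from the TCP to the fingertips, in m); x points along the fingers, y is the direction in which the jaws open and shut, and the axes are right-handed (so a half turn about x gives the same grasp; the last joint's range is limited). The gripper opens to 85 mm and grips with 20 to 120 N. Pads are 22 mm wide; open, the fingers measure 114 mm over their backs; the gripper's body (76 mm by 85 mm) begins 54 mm behind the grasp point. The pads swing forward as they close: fully open they stand 13 mm farther back than shut.
Start: joints at [68.016, 21.967, 0.94, 78.501, -0.361, 79.538, -2.664], TCP at [0.197, -0.593, 0.256] pointing down, gripper open.
Joint ranges: [-169.22, 169.22], [-14.56, 117.87], [-87.37, 89.26], [10.42, 133.3], [-82.24, 262.24], [0.94, 117.77], [-172.7, 172.7]. Speed limits (degrees/s): [136.94, 136.94, 172.46, 172.46, 180, 180, 180].

## Interface

Orientations are given as [roll, pitch, yaw] about the fixed x, y, z axes, in that order (R = Rz(yaw) Ry(pitch) Rx(roll)).
In Python, from bench import robot gives the robot as it stands.
- The arm moves only by the tool send_rows, never from a script. Its argument "steps" is a list of rows, each a list of 7 numbers: the finger opening in m, from 0 to 0.0854, then the shift along the tool's x, y, z in m, then the turn, a rotation vector about the tool's x, y, z in degrees. A call has 1 to 10 rows; each row is the pose to reach, as a shift and turn from the pose commanded when the call began, along the tool's axes at that moment; what a row does not reach only later rows make up. A row lasts 1/8 s, in which the tool goes at most 62.5 mm and 10.7 degrees, less where a joint would pass 70% of its speed; a pose out of reach is approached as far as the arm can. A call with a gripper value outside its range is refused whole. The fingers move at their own pace and stop on an object; the grip force is fixed at half the most. Time passes only in rows, so rows that repeat a pose let the fingers close. It gives the time, the measured TCP pose, the force and the opening at its end, in the units of the state.
- robot.observe(): the state, without advancing time (a new reading comes with each control period).
- robot.snapshot(name): name is "scene" or "side" or "wrist"; returns a dict with "frame" (400x640x3 uint8, red, green, blue), "fx", "fy", "cx", "cy" (pixels), "position" and "rotation" of the camera in the world. Camera axes: x right, y up, looking along -z (the intrinsics and any distortion apply to the point x, -y, -z); pixel columns grow to the right and rows downward; lengths in m; the calibration is good to about 2 mm. A picture is of the moment at which its call begins. There is no depth.
- robot.sign_off(): hands the job in, once; it reports no verdict.
The state is a dict: "time": time; "joint_positions": joint angles; "joint_vel": joint speeds; "joint_efforts": joint torques, N m; "tool_pos": TCP position; "orientation": TCP orientation; "ft_force": force on the tool from outside, world axes, zero at the start; "wrist_torque": the same for the moment, N m; "width": finger opening in m.
Only numpy, scipy, OpenCV 4.12 (cv2) and the standard library are available. Lean on these libraries where they do the work, as an engineer would, in place of code of your own. Each camera call takes 0.05 s, during which the arm holds its last target.

## Task

Slide the bolt on the front of the cuvette rack fully home into its keeper. Only then take out every stopper that is in the rack, rocking it from side to side while you ease it straight up so that its cuvette stays down in the rack and is not drawn up with it, and leave all the stoppers in the steel tray. Leave the other things on the bench where they are.

Things in the scene. Friction and masses are not known exactly. Their poses are not given: they have to be found in the camera images.
- rack: black cuvette rack, fixed to the bench: block 200 mm (x) x 270 mm (y), top 60 mm above the bench, on a deck plate. Origin on the bench under the block's centre; its -x side looks towards the robot, z up. Five clear cuvettes stand in it, 56 mm (x) x 35 mm (y), rims 96 mm above the bench; some have a stopper, the others are already open.
- keeper (a point): centre of the bolt's steel keeper on the grey step along the rack's front (rack x = -135 mm, y = +68 mm, 53 mm above the bench). The bolt's track runs along the rack's y in line with it; straps and keeper reach up to 66 mm above the bench.
- bolt (a joint): how far the bolt has slid along its track, in m, towards the rack's +y, into the keeper: 0 drawn, 0.06 fully home. About 4 N of friction; it stays where it is left.
- bolt_knob (a point): centre of the top of the bolt's upright round knob, 18 mm in diameter, 108 mm above the bench; the knob is clear of other parts down to 42 mm below this point.
- tray: loose stainless tray, 200 mm (x) x 160 mm (y), 34 mm tall, walls and floor about 4 mm; origin under its centre, z up.
- stopper1: dark teal rubber stopper of cuvette 1 (absent if that one is open), 80 mm long, 0.06 kg. Origin half way along its axis; z along its length towards the head: plug 26 mm (x) x 24 mm (y) from z = -40 to -10 mm, flange 34 x 30 mm from -10 to -5 mm, grip head 30 mm (x) x 20 mm (y) from -5 to +40 mm. Seated, its axes match the rack's and its origin is 106 mm above the bench.
- stopper2: dark teal rubber stopper of cuvette 2 (absent if that one is open), same shape. Every seated stopper is gripped by two sprung lips on its plug's -x and +x faces, 16 mm above its lower end; it is out once raised 17 mm or more. A straight pull takes some 19 to 25 N, and the cuvette comes up with it.
- stopper3: dark teal rubber stopper of cuvette 3 (absent if that one is open), same shape. Any stopper rocked about the rack's y axis (head swinging along x, about the plug's lower end, some 8 degrees each way; there is room for 10) slips in one lip, then the other: it can be raised 2 to 3 mm in each swing with hardly any pull.
- stopper4: dark teal rubber stopper of cuvette 4 (absent if that one is open), same shape.
- stopper5: dark teal rubber stopper of cuvette 5 (absent if that one is open), same shape.
- cell1 (a joint): how far cuvette 1 (centre at rack x = -50, y = -45 mm) has been drawn up, in m: 0 seated. Its weight (0.1 kg), a light spring (900 N/m) and 2 N of friction hold it down and it settles back; it must stay below 0.010.
- cell2 (a joint): how far cuvette 2 (centre at rack x = -50, y = +45 mm) has been drawn up, in m: 0 seated, like cell1.
- cell3 (a joint): how far cuvette 3 (centre at rack x = +50, y = -90 mm) has been drawn up, in m: 0 seated, like cell1.
- cell4 (a joint): how far cuvette 4 (centre at rack x = +50, y = +0 mm) has been drawn up, in m: 0 seated, like cell1.
- cell5 (a joint): how far cuvette 5 (centre at rack x = +50, y = +90 mm) has been drawn up, in m: 0 seated, like cell1.
- wash_bottle: a white squeeze bottle with a blue spout, 68 mm in diameter, 190 mm tall; bystander. Origin under its centre.
- beaker: an open glass beaker, 72 mm in diameter, 85 mm tall; bystander. Origin under its centre.
- jar: an amber jar, 48 mm in diameter, 70 mm tall; bystander. Origin under its centre.
- vial: a small clear jar, 28 mm in diameter, 60 mm tall; bystander. Origin under its centre.
- kit_box: a white carton, 100 x 140 mm, 50 mm tall; bystander. Origin under its centre.
- marker: a grey marker pen lying down, 130 mm long, 16 mm thick; bystander. Origin at the centre of its length, on its underside as it first lies.
There are look-alikes about, which are no part of the job. Leave any orange look-alike of the stopper1 alone.

How it is judged (in metres and radians):
On the way, in this order (a step that is already met when the one before it is completed fails the run):
1. the bolt is fully home in its keeper (value of joint bolt above 0.055 m), for 0.2 s.
2. every stopper lies or stands in the tray (x of stopper1 in the frame of tray between -0.096 and 0.096 m and y of stopper1 in the frame of tray between -0.076 and 0.076 m and z of stopper1 in the frame of tray between 0 and 0.065 m and linear speed of each of stopper1, stopper2, stopper3, stopper4, stopper5 below 0.03 m/s and x of stopper2 in the frame of tray between -0.096 and 0.096 m and y of stopper2 in the frame of tray between -0.076 and 0.076 m and z of stopper2 in the frame of tray between 0 and 0.065 m and x of stopper3 in the frame of tray between -0.096 and 0.096 m and y of stopper3 in the frame of tray between -0.076 and 0.076 m and z of stopper3 in the frame of tray between 0 and 0.065 m and x of stopper4 in the frame of tray between -0.096 and 0.096 m and y of stopper4 in the frame of tray between -0.076 and 0.076 m and z of stopper4 in the frame of tray between 0 and 0.065 m and x of stopper5 in the frame of tray between -0.096 and 0.096 m and y of stopper5 in the frame of tray between -0.076 and 0.076 m and z of stopper5 in the frame of tray between 0 and 0.065 m), for 0.2 s.
At the end, for the whole second after the job is handed in: The bolt is within 5 mm of fully home; the middle of every stopper is inside the tray's walls and less than 65 mm above the tray's underside, at rest; the tray is level; all cuvettes are down in the rack to within 6 mm (all of step 2 and value of joint bolt above 0.055 m and angle between tray's own z axis and vertical below 0.1 rad and value of joint each of cell1, cell2, cell3, cell4, cell5 below 0.006 m); the robot touches nothing.
It fails at once if a cuvette is drawn up out of the rack by 10 mm or more (value of joint any of cell1, cell2, cell3, cell4, cell5 above 0.01 m).
It fails at once if a stopper is drawn before the bolt is home (not (value of joint bolt above 0.055 m) and z of any of stopper1, stopper2, stopper3, stopper4, stopper5 in the frame of rack above 0.121 m).
It fails at once if a bystander is moved by more than 40 mm (distance of any of wash_bottle, beaker, jar, vial, kit_box, marker from where it was at the start of the episode above 0.04 m).
Of stopper1, stopper2, stopper3, stopper4, stopper5 only 3 to 4 are there at a start; the rules pass over those that are not, and their reading is None.
At some moment in a run one of tray may be knocked a few centimetres aside while the robot is not near it.
Once in a run the grip may slacken for a moment while it holds something.
It also fails if it takes over 210 s, if anything falls off the work surface, if the arm or the gripper's body presses on something with over 40 N, if the wrist force passes 120 N, or if a joint passes its speed limit or range.

## Working session

There is one attempt and no reset: what is moved stays moved. The work goes in short steps, Python scripts to look and compute and a tool call to move; the robot and the scene stay as the last step left them, time stands still between calls to the robot, and variables do not carry over. Pictures are saved under pics/ and viewed, and the job is handed in when it is done.

Besides the shell and the picture viewer there is one more tool, called after "Emit:" as name(argument=value, ...) on one line, values as JSON. send_rows: Moves the arm, as the interface text tells. Its arguments: {"type":"object","properties":{"steps":{"type":"array","items":{"type":"array","items":{"type":"number"}}}},"required":["steps"]}

```bash
ls -a; mkdir -p pics
python3 - <<'E'
from bench import robot
import cv2
print(robot.observe())
for n in ("scene","side","wrist"):
    s=robot.snapshot(n); cv2.imwrite(f"pics/{n}0.png",s["frame"][:,:,::-1])
    print(n,{k:v for k,v in s.items() if k!="frame"})
E
```

```text
.
..
pics
{'time': 0.0, 'joint_positions': array([68.01606269, 22.01547222,  0.93804215, 78.563068  , -0.36217137,
       79.53667348, -2.66266318]), 'joint_vel': array([ 0.05314692, -0.05639402, -0.054558  , -0.06738227,  0.09184639,
       -0.0530191 , -0.0080016 ]), 'joint_efforts': array([ 6.40289886e-05, -6.27592063e+01,  8.44534300e-01, -3.71820617e+01,
        1.67425408e-02,  1.42721966e-02,  1.19064336e-05]), 'tool_pos': array([ 0.19697139, -0.59266659,  0.25526248]), 'orientation': array([-89.58076822,  89.88757008, 108.80438514]), 'ft_force': array([ 0.46076696,  0.27138144, -0.44218553]), 'wrist_torque': array([-0.03136176, -0.02688264,  0.0033036 ]), 'width': 0.08520860156013976}
scene {'fx': 495.95535987962614, 'fy': 495.95535987962614, 'cx': 319.2016953053912, 'cy': 202.01082164076408, 'position': array([ 1.40343633, -0.08776035,  1.11116667]), 'rotation': array([39.97615725,  0.39560961, 86.43906783])}
side {'fx': 365.58311235017936, 'fy': 365.58311235017936, 'cx': 321.68856568101495, 'cy': 200.7810782209298, 'position': array([0.27379674, 0.68898468, 0.62171092]), 'rotation': array([  56.19757713,    1.30772942, -159.345365  ])}
wrist {'fx': 284.6070795248312, 'fy': 284.6070795248312, 'cx': 320.77298636171474, 'cy': 199.3509474337938, 'position': array([ 0.27640845, -0.56643592,  0.37130721]), 'rotation': array([-18.78546263,   0.12487199, -71.60348945])}
```

View pics/scene0.png

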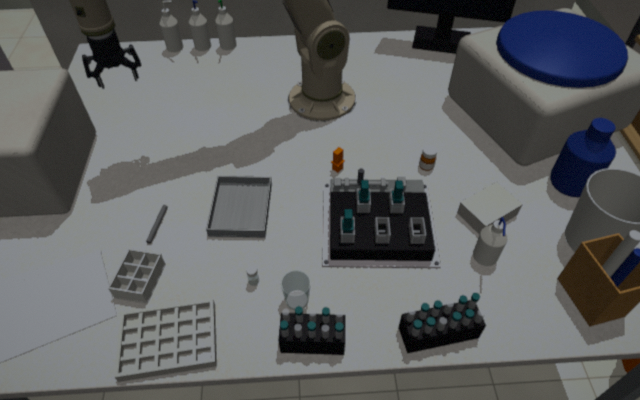

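View pics/side0.png

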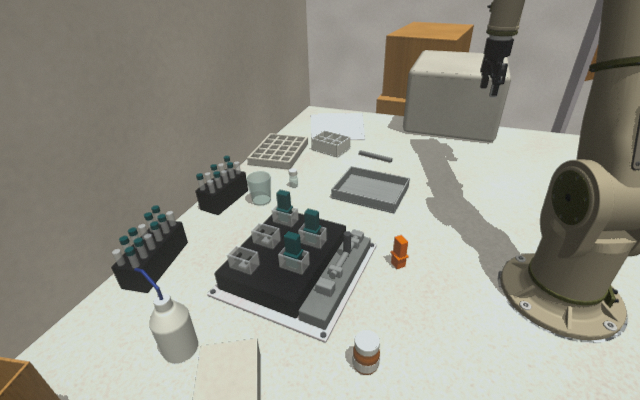

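View pics/wrist0.png

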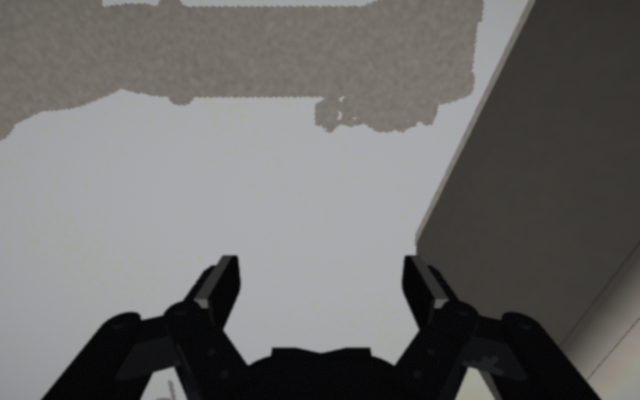

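The scene view shows three teal-stoppered cuvettes in the rack: 1 at (363,195), 2 at (397,195) and 3 at (348,225). Cuvettes 4 and 5 are open, at (382,230) and (417,230). The knob is dark at (361,175), the tray is at (240,207), and the orange look-alike is at (338,158). Next I'll zoom in and measure.

```bash
cat > h.py <<'E'
import numpy as np, cv2
from scipy.spatial.transform import Rotation as R
from bench import robot
def snap(n): return robot.snapshot(n)
def rot(s): return R.from_euler('xyz',s["rotation"],degrees=True)
def ray(s,u,v):
    d=rot(s).apply([(u-s["cx"])/s["fx"],-(v-s["cy"])/s["fy"],-1.0]); return np.array(s["position"]),d
def onz(s,u,v,z):
    p,d=ray(s,u,v); return p+d*(z-p[2])/d[2]
def proj(s,P):
    q=rot(s).inv().apply(np.array(P)-s["position"]); return np.array([s["cx"]+s["fx"]*q[0]/-q[2], s["cy"]+s["fy"]*(-q[1])/-q[2]])
def tri(s1,p1,s2,p2):
    a,d=ray(s1,*p1); b,e=ray(s2,*p2); d/=np.linalg.norm(d);e/=np.linalg.norm(e)
    t=np.linalg.lstsq(np.c_[d,-e],b-a,rcond=None)[0]; x=a+d*t[0];y=b+e*t[1]
    return (x+y)/2,np.linalg.norm(x-y)
def crop(s,name,x0,y0,x1,y1,k):
    im=s["frame"][y0:y1,x0:x1,::-1]; cv2.imwrite("pics/"+name,cv2.resize(im,None,fx=k,fy=k,interpolation=cv2.INTER_CUBIC))
E
python3 - <<'E'
from h import *
s=snap("scene"); crop(s,"sc1.png",310,140,450,270,5)
crop(s,"sc1t.png",195,165,285,245,6)
t=snap("side"); crop(t,"sd1.png",200,170,420,350,3)
E
```

```text
(no output)
```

View pics/sc1.png

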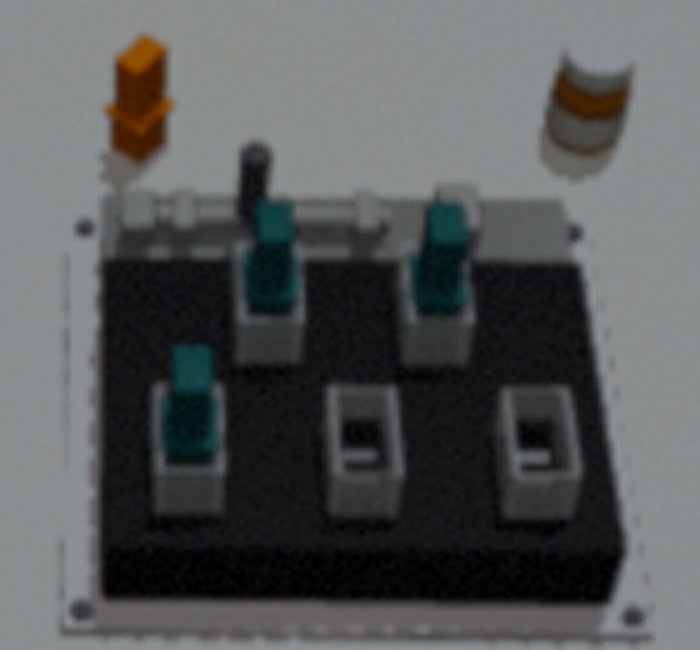

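View pics/sd1.png

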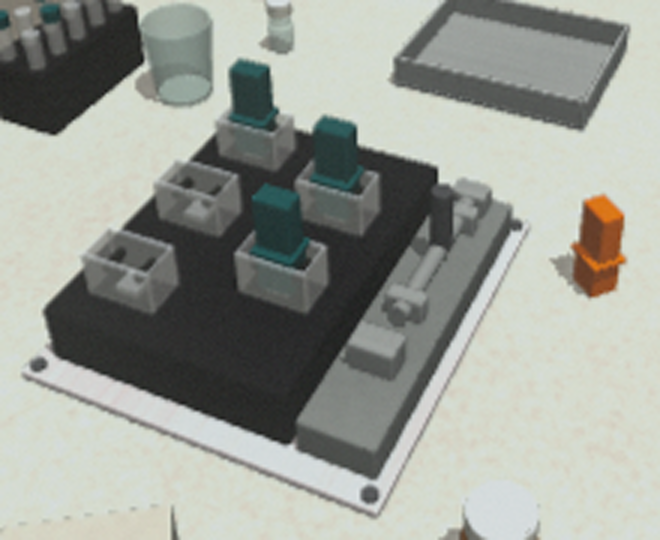

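View pics/sc1t.png

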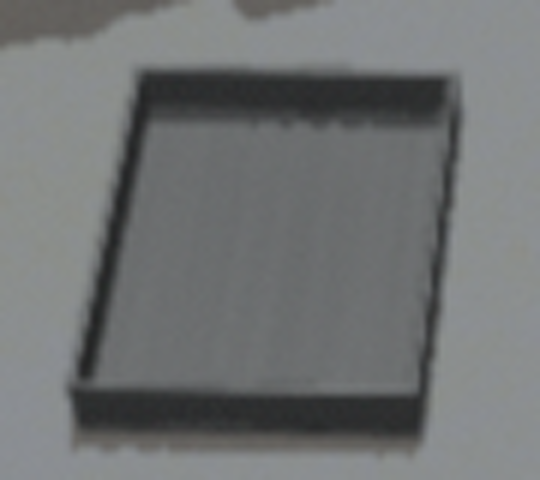

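Run:
```python
from h import *
s=snap("scene"); t=snap("side")
S=lambda x,y,x0=310,y0=140,k=5:((x+.5)/k-.5+x0,(y+.5)/k-.5+y0)
T=lambda x,y:S(x,y,200,170,3)
C={}
for n,p in dict(pxmy=(103,548),pxpy=(625,548),mxmy=(103,262),mxpy=(578,262)).items():
    C[n]=onz(s,*S(*p),.06); print(n,C[n].round(4))
print("center",sum(C.values())/4, C["pxpy"]-C["pxmy"],C["mxpy"]-C["mxmy"],C["pxmy"]-C["mxmy"],C["pxpy"]-C["mxpy"])
for n,p in dict(pxpy=(48,315),mxmy=(436,168)).items(): print("side",n,onz(t,*T(*p),.06).round(4))
# knob top
print("knob",onz(s,*S(256,150),.108),onz(t,*T(443,190),.108), tri(s,S(256,150),t,T(443,190)))
# stopper tops centre z=.146
for n,a,b in (("st1",(273,212),(333,125)),("st2",(444,213),(278,197)),("st3",(192,356),(249,70))):
    print(n,onz(s,*S(*a),.146).round(4),onz(t,*T(*b),.146).round(4),tri(s,S(*a),t,T(*b)))
Q=[onz(s,*S(x,y,195,165,6),.034) for x,y in ((138,72),(460,76),(424,394),(72,388))]
print(np.array(Q).round(4),np.mean(Q,axis=0)); print(onz(s,*S(95,102),0.0), tri(s,S(145,45),t,T(603,205)))
```

```text
pxmy [ 0.6827 -0.022   0.06  ]
pxpy [0.7005 0.2443 0.06  ]
mxmy [ 0.4888 -0.0071  0.06  ]
mxpy [0.507 0.259 0.06 ]
center [0.5947514  0.11855434 0.06      ] [0.0178408  0.26627006 0.        ] [0.01817068 0.26609682 0.        ] [ 0.19389329 -0.01484138  0.        ] [ 0.19356341 -0.01466813  0.        ]
side pxpy [0.6967 0.2472 0.06  ]
side mxmy [ 0.4871 -0.0058  0.06  ]
knob [0.45365544 0.08070592 0.108     ] [0.45586414 0.07730234 0.108     ] (array([0.45527288, 0.08018373, 0.11009023]), np.float64(0.0006600924288008522))
st1 [0.535 0.078 0.146] [0.5431 0.0756 0.146 ] (array([0.54026286, 0.07834299, 0.14983975]), np.float64(0.003569171646650304))
st2 [0.5418 0.1674 0.146 ] [0.5468 0.1666 0.146 ] (array([0.54503155, 0.16757013, 0.14818589]), np.float64(0.002662524976464726))
st3 [0.6289 0.0259 0.146 ] [0.6364 0.0264 0.146 ] (array([0.63355978, 0.02711533, 0.14876366]), np.float64(0.005031123475174208))
[[ 0.3829 -0.3338  0.034 ]
 [ 0.3965 -0.1748  0.034 ]
 [ 0.5913 -0.191   0.034 ]
 [ 0.5772 -0.3501  0.034 ]] [ 0.48695109 -0.26245157  0.034     ]
[0.302977   0.00266562 0.        ] (array([0.34380449, 0.02890824, 0.08641806]), np.float64(0.0008462869503879573))
```

```bash
cat >> h.py <<'E'
YAW=-4.0; C0=np.array([.5935,.1190])
def rk(x,y,z):
    c,s_=np.cos(np.radians(YAW)),np.sin(np.radians(YAW))
    return np.array([C0[0]+c*x-s_*y,C0[1]+s_*x+c*y,z])
def Rt(yaw=YAW,tilt=0,sgn=1):
    # tool x down, tool y along +-rack y; tilt about rack +y (deg)
    y=np.array([0,sgn,0.]);x=np.array([0,0,-1.]);z=np.cross(x,y)
    return R.from_euler('z',yaw,degrees=True)*R.from_euler('y',tilt,degrees=True)*R.from_matrix(np.c_[x,y,z])
def cur(o=None):
    o=o or robot.observe(); return np.array(o["tool_pos"]),R.from_euler('xyz',o["orientation"],degrees=True)
def row(pos,Rm,base=None):
    p,r=base or cur(); return np.r_[r.inv().apply(np.array(pos)-p)*1000,(r.inv()*Rm).as_rotvec(degrees=True)].round(1)
E
python3 - <<'E'
from h import *
p,r=cur(); print(p); print(r.as_matrix().round(2))
for sg in (1,-1): print(sg,row([.45,-.3,.256],Rt(-30,0,sg)),row([.456,.08,.22],Rt(sgn=sg)))
E
```

```text
[ 0.19707372 -0.59299998  0.25604311]
[[-0.    0.32 -0.95]
 [ 0.   -0.95 -0.32]
 [-1.   -0.   -0.  ]]
1 [ 2.000e-01 -1.983e+02 -3.324e+02 -1.316e+02 -0.000e+00  0.000e+00] [  36.3 -557.  -458.  -157.6   -0.     0. ]
-1 [ 2.000e-01 -1.983e+02 -3.324e+02  4.840e+01  0.000e+00  0.000e+00] [  36.3 -557.  -458.    22.4    0.     0. ]
```

Emit:
send_rows(steps=[[0.045, 0, -60, -90, 0, 0, 0], [0.045, 0, -100, -160, 0, 0, 0]])

```text
time: 0.6
tool_pos: [0.2757, -0.4947, 0.256]
orientation: [-104.2, 90.0, 94.1]
ft_force: [2.4, 0.3, 0.6]
width: 0.0514
```

I wrote those shifts in mm instead of metres. The per-row limit clipped them to a small motion in free space, so no harm was done. I'm switching the helper to metres.

```bash
sed -i 's/\*1000,(r.inv/,(r.inv/; s/as_rotvec(degrees=True)\].round(1)/as_rotvec(degrees=True)].round(4)/' h.py
python3 - <<'E'
from h import *
np.set_printoptions(suppress=True)
p,r=cur(); print(p,r.as_matrix().round(2))
print(row([.45,-.3,.256],Rt(-30,0,-1)),row([.456,.08,.22],Rt(sgn=-1)))
E
```

```text
[ 0.27569165 -0.49469105  0.25604531] [[-0.    0.31 -0.95]
 [ 0.   -0.95 -0.31]
 [-1.   -0.   -0.  ]]
[ 0.0001 -0.1302 -0.2266 48.2718  0.0018  0.0102] [ 0.0361 -0.4892 -0.3514 22.2718 -0.0005  0.0101]
```

Emit:
send_rows(steps=[[0.045, 0, -0.03, -0.052, 9, 0, 0], [0.045, 0, -0.06, -0.104, 15, 0, 0], [0.045, 0, -0.09, -0.156, 22, 0, 0], [0.045, 0, -0.13, -0.19, 22, 0, 0], [0.045, 0, -0.18, -0.22, 22, 0, 0], [0.045, 0, -0.23, -0.25, 22, 0, 0], [0.045, 0, -0.28, -0.28, 22, 0, 0], [0.045, 0, -0.34, -0.3, 22.3, 0, 0], [0.045, 0, -0.39, -0.33, 22.3, 0, 0], [0.045, 0, -0.44, -0.345, 22.3, 0, 0]])

```text
time: 1.85
tool_pos: [0.4642, 0.0331, 0.2566]
orientation: [-158.8, 89.9, 17.3]
ft_force: [1.2, -0.0, 0.2]
width: 0.0447
```

Run:
```python
from h import *
np.set_printoptions(suppress=True)
print(row([.456,.08,.22],Rt(sgn=-1)), robot.observe()["joint_positions"].round(0))
s=snap("wrist"); cv2.imwrite("pics/w1.png",s["frame"][:,:,::-1]); print(s["position"],s["rotation"])
for n,P in dict(knob=[.4545,.08,.108],st1=rk(-.05,-.045,.146),st2=rk(-.05,.045,.146),st3=rk(.05,-.09,.146)).items(): print(n,proj(s,P).round(0))
```

```text
[ 0.0366 -0.0463  0.0114  0.1357 -0.0566  0.022 ] [  19.    4.  -28.  101.    2.   75. -103.]
[0.54751558 0.02772221 0.37264178] [-18.73514023   0.03863183 -93.85523838]
knob [275. 206.]
st1 [257. 117.]
st2 [139. 117.]
st3 [315. -42.]
```

View pics/w1.png

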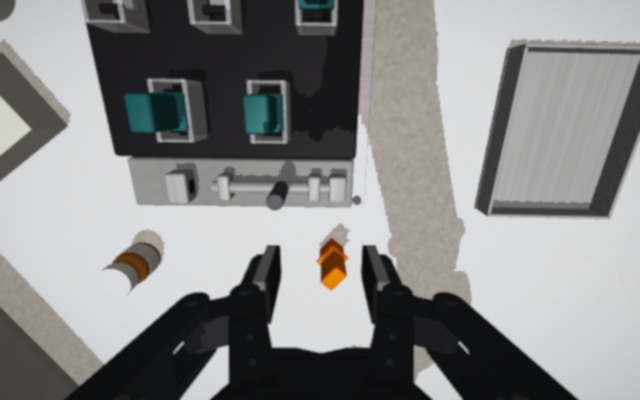

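The wrist view confirms the model. The knob top is at (276,203) against a predicted (275,206), and the stopper 1 and 2 tops are at about (261,113) and (138,112). I'll refine the stopper tops by mask once I'm above them. First, the bolt.

Run:
```python
from h import *
np.set_printoptions(suppress=True)
s=snap("wrist"); crop(s,"w1c.png",90,0,350,220,3)
print(onz(s,277,204,.108))
print(row([.456,.080,.15],Rt(sgn=-1)),row([.456,.08,.102],Rt(sgn=-1)))
```

```text
[0.45449531 0.08561127 0.108     ]
[ 0.1069 -0.0418  0.01    0.6502 -0.0468  0.1166] [ 0.1549 -0.0417  0.0101  0.6502 -0.0468  0.1166]
```

View pics/w1c.png

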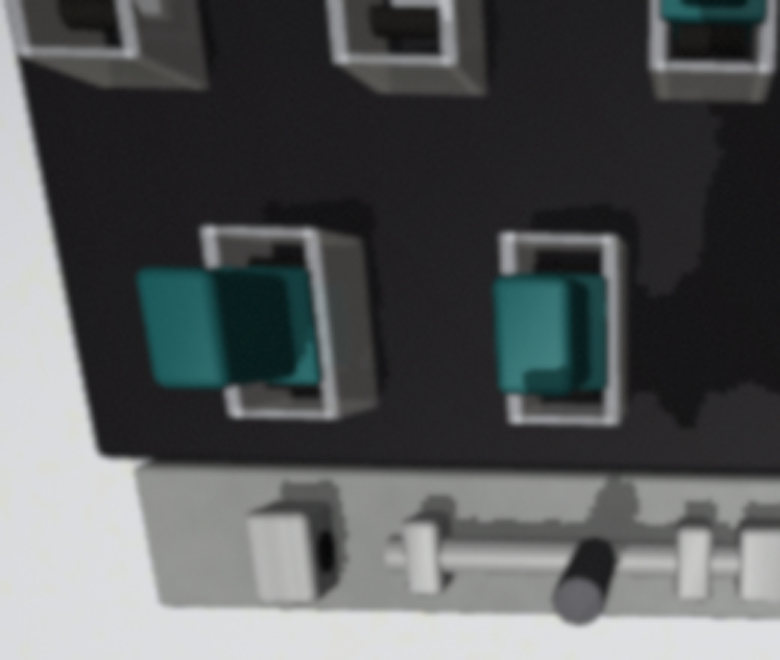

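Run:
```python
from h import *
np.set_printoptions(suppress=True)
s=snap("wrist"); 
print("knob",onz(s,283,199.5,.108))
for u,v,e in ((267.5,111.5,rk(-.05,-.045,.146)),(150.5,109,rk(-.05,.045,.146))): print(onz(s,u,v,.146),e)
P=onz(s,283,199.5,.108)
print(row([P[0],P[1],.15],Rt(sgn=-1)),row([P[0],P[1],.1],Rt(sgn=-1)))
```

```text
knob [0.45910072 0.07569823 0.108     ]
[0.54292052 0.07419954 0.146     ] [0.54048276 0.07759744 0.146     ]
[0.54990456 0.16290683 0.146     ] [0.54676084 0.16737821 0.146     ]
[ 0.1067 -0.0413  0.0073  0.4459 -0.0384  0.0298] [ 0.1567 -0.0413  0.0073  0.4459 -0.0384  0.0298]
```

Emit:
send_rows(steps=[[0.045, 0.02, -0.043, 0.009, 0.4, 0, 0], [0.045, 0.06, -0.043, 0.009, 0.4, 0, 0], [0.045, 0.085, -0.043, 0.009, 0.4, 0, 0], [0.045, 0.085, -0.043, 0.009, 0.4, 0, 0]])

```text
time: 2.5
tool_pos: [0.4569, 0.0728, 0.1698]
orientation: [12.7, 89.8, -171.7]
ft_force: [-0.3, -0.3, 0.2]
width: 0.045
```

Run:
```python
from h import *
np.set_printoptions(suppress=True)
s=snap("wrist"); s=snap("wrist");cv2.imwrite("pics/w2.png",s["frame"][:,:,::-1]); print(cur()[0],proj(s,[.457,.078,.108]))
```

```text
[0.45851422 0.07348402 0.17217798] [314.42880317 231.79540789]
```

View pics/w2.png

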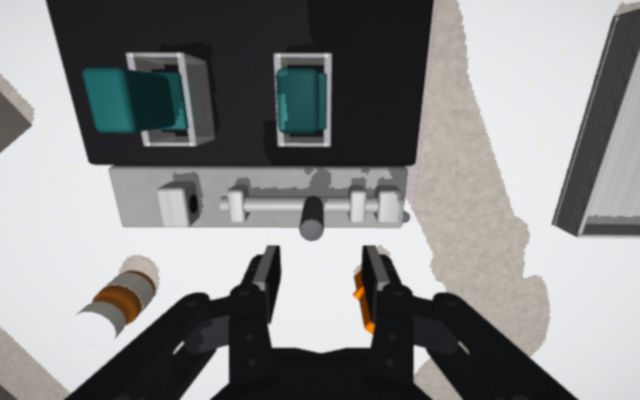

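Emit:
send_rows(steps=[[0.045, 0.02, -0.005, 0.002, 0, 0, 0], [0.045, 0.045, -0.005, 0.002, 0, 0, 0], [0.045, 0.07, -0.005, 0.002, 0, 0, 0], [0.045, 0.07, -0.005, 0.002, 0, 0, 0], [0.01, 0.07, -0.005, 0.002, 0, 0, 0], [0.01, 0.07, -0.005, 0.002, 0, 0, 0], [0.01, 0.07, -0.005, 0.002, 0, 0, 0], [0.01, 0.07, -0.005, 0.002, 0, 0, 0]])

```text
time: 3.6
tool_pos: [0.4576, 0.0795, 0.1032]
orientation: [-174.3, 89.8, 1.3]
ft_force: [-0.7, 0.3, 5.4]
width: 0.0164
```

Emit:
send_rows(steps=[[0.01, 0, -0.01, 0, 0, 0, 0], [0.01, 0, -0.02, 0, 0, 0, 0], [0.01, 0, -0.03, 0, 0, 0, 0], [0.01, 0, -0.04, 0, 0, 0, 0], [0.01, 0, -0.05, 0, 0, 0, 0], [0.01, 0, -0.056, 0, 0, 0, 0], [0.01, 0, -0.06, 0, 0, 0, 0], [0.01, 0, -0.061, 0, 0, 0, 0], [0.01, 0, -0.061, 0, 0, 0, 0]])

```text
time: 4.72
tool_pos: [0.4618, 0.1305, 0.103]
orientation: [90.3, 89.3, -94.5]
ft_force: [-9.3, -32.9, 24.8]
width: 0.0166
```

Run:
```python
from h import *
s=snap("scene"); crop(s,"sc2.png",310,100,450,270,4)
s=snap("side"); crop(s,"sd2.png",270,190,400,330,5)
print(robot.observe())
```

```text
{'time': 4.825, 'joint_positions': array([   7.63834705,   15.15696285,  -31.33688065,  110.49807953,
         10.06865563,   57.21282198, -123.15958842]), 'joint_vel': array([ 0.13670074,  0.02885196, -0.04454699, -0.03480697, -0.00478516,
        0.01249477,  0.09700895]), 'joint_efforts': array([-13.88533294, -34.55285668, -17.7380079 , -33.38882804,
        -7.02966169,  -8.14998239,  -0.19268054]), 'tool_pos': array([0.46175385, 0.13049439, 0.10301103]), 'orientation': array([ 90.32137054,  89.28362842, -94.49406473]), 'ft_force': array([ -8.56162613, -32.83061981,  24.27604895]), 'wrist_torque': array([-6.66960502,  1.95163942,  0.16807907]), 'width': 0.016127724871321816}
```

View pics/sd2.png

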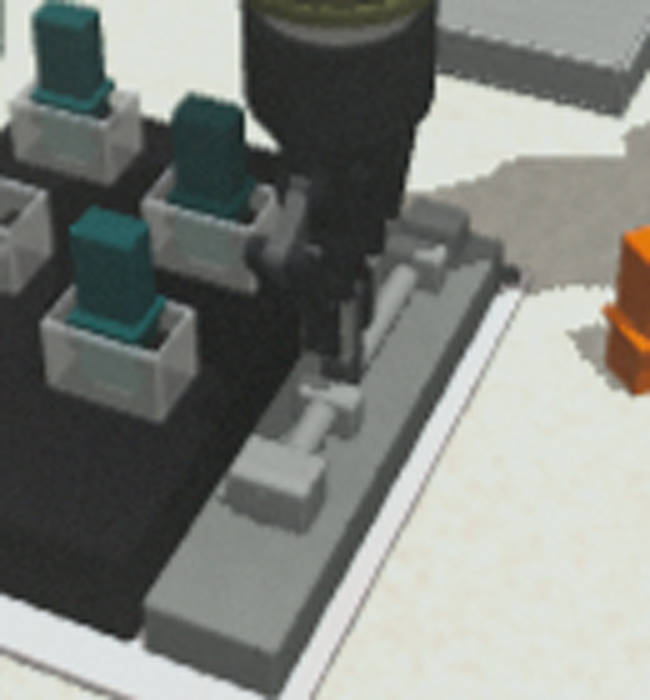

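View pics/sc2.png

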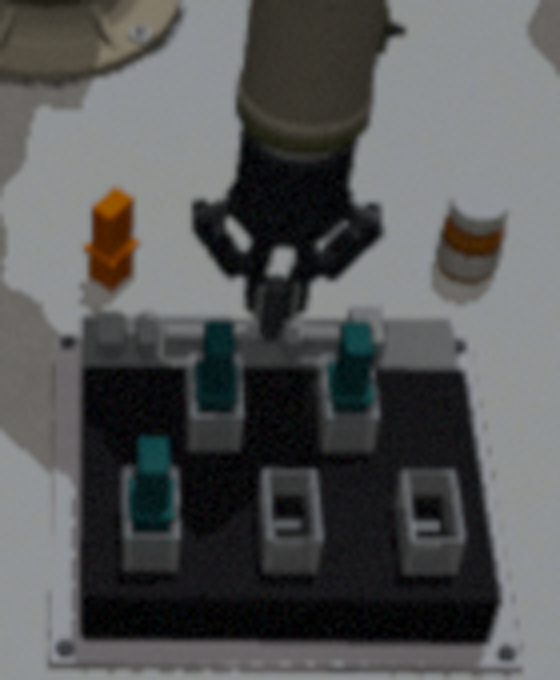

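Emit:
send_rows(steps=[[0.01, 0, 0.005, 0, 0, 0, 0], [0.01, 0, 0.008, 0, 0, 0, 0], [0.045, 0, 0.008, 0, 0, 0, 0], [0.045, 0, 0.008, 0, 0, 0, 0], [0.045, -0.04, 0.008, 0, 0, 0, 0], [0.045, -0.07, 0.008, 0, 0, 0, 0], [0.045, -0.07, 0.008, 0, 0, 0, 0]])

```text
time: 5.7
tool_pos: [0.4618, 0.1334, 0.1739]
orientation: [-161.5, 89.7, 14.2]
ft_force: [-0.3, -0.1, -1.0]
width: 0.045
```

Run:
```python
from h import *
snap("scene");s=snap("wrist");cv2.imwrite("pics/w3.png",s["frame"][:,:,::-1]); print(cur()[0],cur()[1].as_matrix().round(3),proj(s,rk(-.135,.002,.108)))
print(robot.tip_extent)
```

```text
[0.46028804 0.13254354 0.17126531] [[ 0.    -0.075 -0.997]
 [ 0.    -0.997  0.075]
 [-1.    -0.    -0.   ]] [325.18968742 232.20882734]
0.025
```

View pics/w3.png

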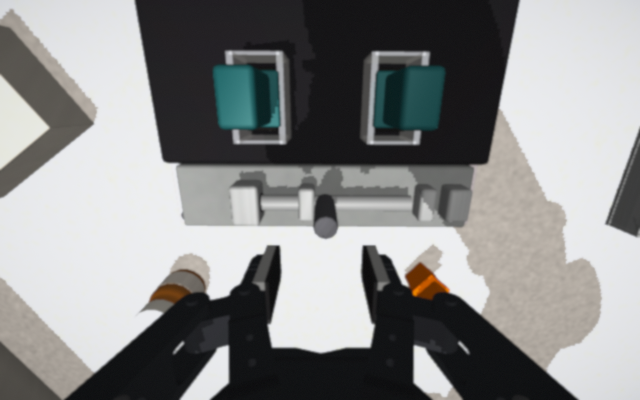

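The knob is at (325,230), rack y = +2 mm, so it has travelled about 51 mm. It stopped where the +y fingertip meets the strap at (306,203), so the tips were probably too low. I'll grip again higher and finish the push.

Emit:
send_rows(steps=[[0.045, 0.02, 0.001, 0, 0, 0, 0], [0.045, 0.045, 0.001, 0, 0, 0, 0], [0.045, 0.056, 0.001, 0, 0, 0, 0], [0.045, 0.056, 0.001, 0, 0, 0, 0], [0.01, 0.056, 0.001, 0, 0, 0, 0], [0.01, 0.056, 0.001, 0, 0, 0, 0], [0.01, 0.056, 0.001, 0, 0, 0, 0], [0.01, 0.056, 0.001, 0, 0, 0, 0]])

```text
time: 6.8
tool_pos: [0.4607, 0.1299, 0.1164]
orientation: [122.9, 89.9, -61.5]
ft_force: [-2.6, -5.3, 5.9]
width: 0.0157
```

Emit:
send_rows(steps=[[0.01, 0, -0.002, 0, 0, 0, 0], [0.01, 0, -0.005, 0, 0, 0, 0], [0.01, 0, -0.008, 0, 0, 0, 0], [0.01, 0, -0.01, 0, 0, 0, 0], [0.01, 0, -0.01, 0, 0, 0, 0]])

```text
time: 7.42
tool_pos: [0.4609, 0.1309, 0.1162]
orientation: [82.1, 89.2, -102.7]
ft_force: [-11.0, -35.0, 23.5]
width: 0.0154
```

Emit:
send_rows(steps=[[0.01, 0, 0.005, 0, 0, 0, 0], [0.01, 0, 0.008, 0, 0, 0, 0], [0.045, 0, 0.008, 0, 0, 0, 0], [0.045, 0, 0.008, 0, 0, 0, 0], [0.045, -0.03, 0.008, 0, 0, 0, 0], [0.045, -0.06, 0.008, 0, 0, 0, 0], [0.045, -0.11, 0.05, 0.02, 0, 0, 0], [0.045, -0.15, 0.09, 0.02, 0, 0, 0], [0.045, -0.15, 0.09, 0.02, 0, 0, 0]])

```text
time: 8.55
tool_pos: [0.436, 0.0504, 0.2691]
orientation: [177.8, 89.6, -6.8]
ft_force: [-0.1, -0.2, -0.4]
width: 0.045
```

Run:
```python
from h import *
np.set_printoptions(suppress=True)
snap("scene");s=snap("wrist");cv2.imwrite("pics/w4.png",s["frame"][:,:,::-1]); 
crop(snap("side"),"sd4.png",290,210,400,310,7)
print(cur()[0],proj(s,rk(-.135,.002,.108)))
```

```text
[0.43407443 0.05388307 0.26488502] [240.69479138 173.50963588]
```

View pics/w4.png

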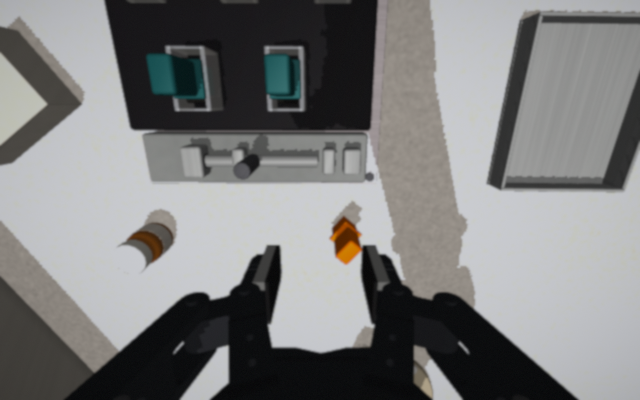

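View pics/sd4.png

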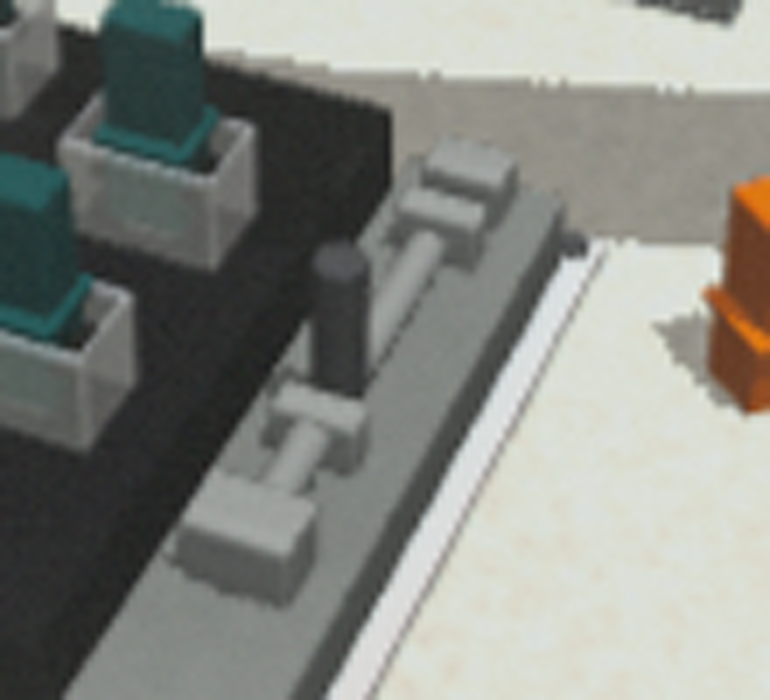

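Run:
```python
from h import *
np.set_printoptions(suppress=True,precision=4)
s=snap("wrist"); t=snap("side"); crop(s,"w4c.png",135,120,385,195,3)
```

```text
(no output)
```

View pics/w4c.png

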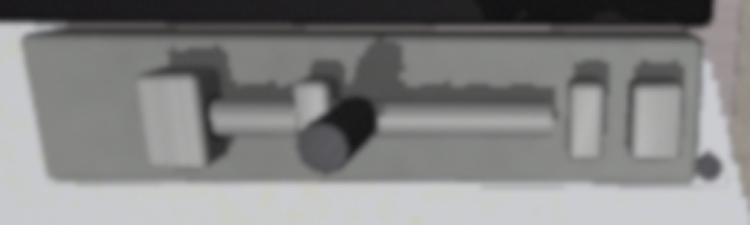

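Run:
```python
import cv2
im=cv2.imread("pics/w2.png"); cv2.imwrite("pics/w2c.png",cv2.resize(im[160:250,150:420],None,fx=2.9,fy=2.9,interpolation=cv2.INTER_CUBIC))
im=cv2.imread("pics/side0.png"); cv2.imwrite("pics/sd0c.png",cv2.resize(im[210:310,290:400],None,fx=7,fy=7,interpolation=cv2.INTER_CUBIC))
im=cv2.imread("pics/w3.png"); cv2.imwrite("pics/w3c.png",cv2.resize(im[160:250,170:480],None,fx=2.5,fy=2.5,interpolation=cv2.INTER_CUBIC))
```

```text
(no output)
```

View pics/w2c.png

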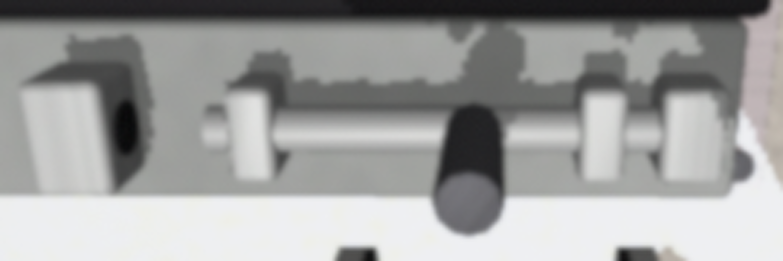

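View pics/sd0c.png

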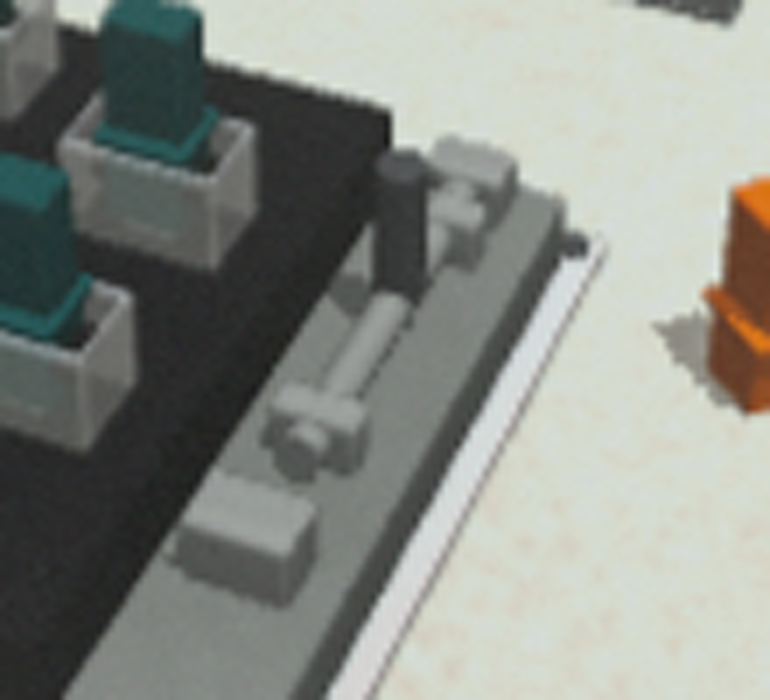

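View pics/w3c.png

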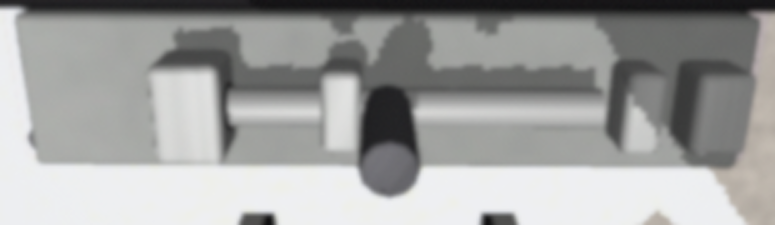

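Run:
```python
from h import *
np.set_printoptions(suppress=True,precision=4)
s=snap("wrist"); W=lambda x,y:((x+.5)/3-.5+135,(y+.5)/3-.5+120)
def rf(P):
    return R.from_euler('z',-YAW,degrees=True).apply(P-np.r_[C0,0])
for n,p,z in (("knobtop",(324,147),.108),("tail",(553,118),.056),("strapL_l",(297,100),.066),("strapL_r",(330,100),.066),("strapR_l",(571,130),.066),("strapR_r",(600,130),.066),("block_l",(633,130),.066),("block_r",(680,130),.066),("keep_l",(142,120),.066),("keep_r",(202,120),.066),("step_l",(25,40),.04),("step_r",(700,40),.04)):
    print(n,rf(onz(s,*W(*p),z)))
```

```text
knobtop [-0.1323  0.0007  0.108 ]
tail [-0.133  -0.0733  0.056 ]
strapL_l [-0.1241  0.0208  0.066 ]
strapL_r [-0.1242  0.0087  0.066 ]
strapR_l [-0.1356 -0.0801  0.066 ]
strapR_r [-0.1357 -0.0909  0.066 ]
block_l [-0.1357 -0.1032  0.066 ]
block_r [-0.1357 -0.1207  0.066 ]
keep_l [-0.1314  0.0791  0.066 ]
keep_r [-0.1315  0.0569  0.066 ]
step_l [-0.1048  0.1325  0.04  ]
step_r [-0.1056 -0.1307  0.04  ]
```

The knob now sits with its edge at the strap. The rod tip appears to fill the keeper, which spans rack y 57–79 mm. As a cross-check that this is the end stop, I'll push from behind with closed fingers and no grip.

Run:
```python
from h import *
np.set_printoptions(suppress=True,precision=4)
print(row(rk(-.135,-.036,.17),Rt(sgn=-1)),row(rk(-.135,-.036,.106),Rt(sgn=-1)))
```

```text
[ 0.0942 -0.0399 -0.0198 -0.1859  0.1186  0.018 ] [ 0.1582 -0.0399 -0.02   -0.1859  0.1186  0.018 ]
```

Emit:
send_rows(steps=[[0.0, 0.0, -0.02, -0.02, 0, 0, 0], [0.0, 0.04, -0.04, -0.02, 0, 0, 0], [0.0, 0.09, -0.04, -0.02, 0, 0, 0], [0.0, 0.13, -0.04, -0.02, 0, 0, 0], [0.0, 0.158, -0.04, -0.02, 0, 0, 0], [0.0, 0.158, -0.04, -0.02, 0, 0, 0], [0.0, 0.158, -0.04, -0.02, 0, 0, 0]])

```text
time: 9.72
tool_pos: [0.4576, 0.092, 0.1081]
orientation: [-122.0, 90.0, 53.7]
ft_force: [0.3, -0.2, 1.2]
width: -0.0
```

Emit:
send_rows(steps=[[0.0, 0, -0.005, 0, 0, 0, 0], [0.0, 0, -0.01, 0, 0, 0, 0], [0.0, 0, -0.014, 0, 0, 0, 0], [0.0, 0, -0.018, 0, 0, 0, 0], [0.0, 0, -0.02, 0, 0, 0, 0], [0.0, 0, -0.02, 0, 0, 0, 0]])

```text
time: 10.48
tool_pos: [0.4587, 0.1077, 0.1076]
orientation: [81.2, 89.7, -103.3]
ft_force: [-3.0, -13.6, 9.2]
width: -0.0004
```

Emit:
send_rows(steps=[[0.0, 0, -0.004, 0, 0, 0, 0], [0.0, 0, -0.008, 0, 0, 0, 0], [0.0, 0, -0.008, 0, 0, 0, 0]])

```text
time: 10.85
tool_pos: [0.4589, 0.1086, 0.1075]
orientation: [77.6, 89.2, -107.2]
ft_force: [-11.6, -37.8, 24.5]
width: 0.0001
```

Run:
```python
from h import *
np.set_printoptions(suppress=True,precision=4)
t=snap("side"); W=lambda x,y:((x+.5)/7-.5+290,(y+.5)/7-.5+210)
def rf(P): return R.from_euler('z',-YAW,degrees=True).apply(P-np.r_[C0,0])
for n,p,z in (("tip",(300,455),.053),("tip top",(303,425),.061),("keeper top nearL",(180,520),.066),("keep nearR",(275,547),.066),("keep farR",(318,497),.066),("strap nearL",(272,415),.066),("strap nearR",(355,435),.066),("strap farR",(365,408),.066),("knob0",(400,165),.108),("knob1",(340,258),.108),("block nearR",(510,178),.066)):
    print(n,rf(onz(t,*W(*p),z)))
```

```text
tip [-0.1325  0.0294  0.053 ]
tip top [-0.1315  0.0246  0.061 ]
keeper top nearL [-0.1159  0.0791  0.066 ]
keep nearR [-0.1455  0.0777  0.066 ]
keep farR [-0.1493  0.0548  0.066 ]
strap nearL [-0.1232  0.0291  0.066 ]
strap nearR [-0.1497  0.027   0.066 ]
strap farR [-0.1481  0.0151  0.066 ]
knob0 [-0.1333 -0.0502  0.108 ]
knob1 [-0.1329 -0.0013  0.108 ]
block nearR [-0.1519 -0.1071  0.066 ]
```

The stop is hard: 38 N with about 1 mm of movement, against 4 N of friction. Gripping and bare pushing both ended at the same place, with the rod tip at the keeper's far face. So the bolt is home, having started about 8–9 mm in. Moving on to stopper 1.

Emit:
send_rows(steps=[[0.0, 0, 0.01, 0, 0, 0, 0], [0.0, -0.03, 0.015, 0, 0, 0, 0], [0.0, -0.08, 0.015, 0, 0, 0, 0], [0.05, -0.14, 0.02, -0.02, 0, 0, 0], [0.05, -0.15, 0.03, -0.05, 0, 0, 0], [0.05, -0.15, 0.03, -0.05, 0, 0, 0]])

```text
time: 11.65
tool_pos: [0.5089, 0.0844, 0.2583]
orientation: [-164.5, 89.9, 11.0]
ft_force: [0.2, 0.2, -0.3]
width: 0.0498
```

Run:
```python
from h import *
np.set_printoptions(suppress=True,precision=4)
snap("scene");s=snap("wrist");cv2.imwrite("pics/w5.png",s["frame"][:,:,::-1]); print(cur()[0])
for n,P in dict(knob=rk(-.135,.002,.108),st1=rk(-.05,-.045,.146),st2=rk(-.05,.045,.146),st3=rk(.05,-.09,.146)).items(): print(n,proj(s,P).round(0))
print(row(rk(-.05,-.045,.2),Rt(sgn=-1)),row(rk(-.05,-.045,.131),Rt(sgn=-1)))
```

```text
[0.5065 0.0859 0.2567]
knob [281. 240.]
st1 [328. 167.]
st2 [217. 168.]
st3 [393.  26.]
[ 0.0567  0.0057 -0.0346 -0.3113  0.0755  0.0213] [ 0.1257  0.0058 -0.0347 -0.3113  0.0755  0.0213]
```

View pics/w5.png

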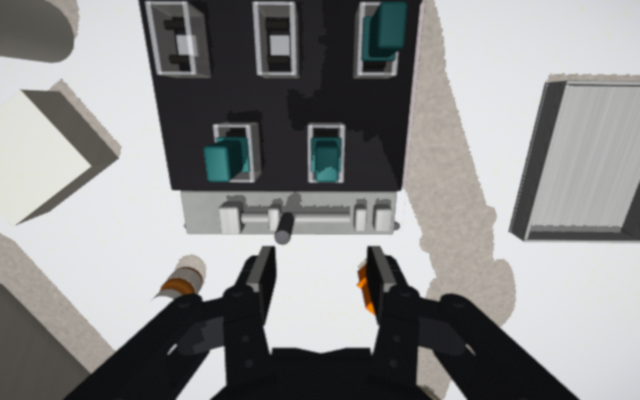

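Run:
```python
from h import *
np.set_printoptions(suppress=True,precision=4)
s=snap("wrist"); f=s["frame"]; crop(s,"w5c.png",190,0,440,200,3)
hsv=cv2.cvtColor(f,cv2.COLOR_RGB2HSV)
for u,v in ((326,160),(326,140),(326,175),(215,160),(240,160),(389,23)): print(u,v,hsv[v,u])
```

```text
326 160 [ 91 155  74]
326 140 [ 91 174  41]
326 175 [ 90 124 136]
215 160 [ 90 141 121]
240 160 [ 91 178  33]
389 23 [ 90 136  77]
```

View pics/w5c.png

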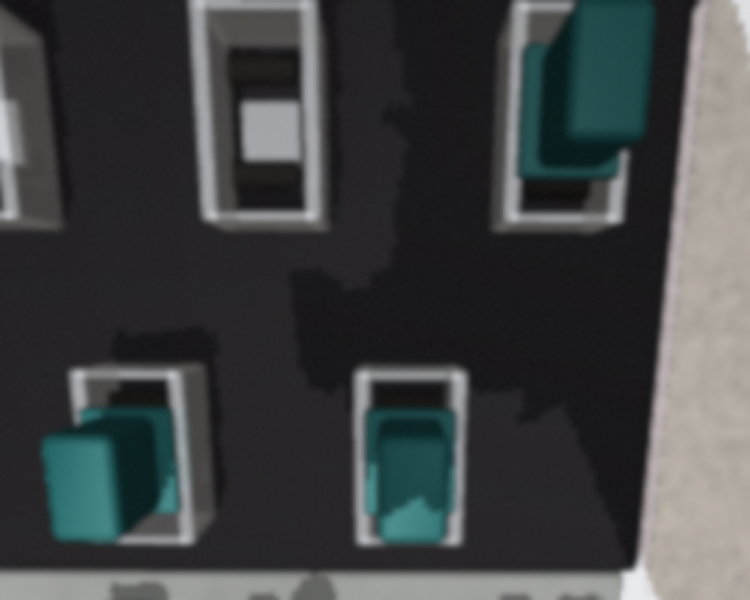

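Run:
```python
from h import *
np.set_printoptions(suppress=True,precision=4)
s=snap("wrist"); 
for u,v in ((327.5,163),(217.5,162.5),(190+608/3,23)): print(onz(s,u,v,.146))
# cuvette 1 rim centre z=.096: corners
print(onz(s,190+411/3,457/3,.096), rk(-.05,-.045,0))
```

```text
[0.5429 0.0784 0.146 ]
[0.5498 0.1667 0.146 ]
[0.6376 0.0268 0.146 ]
[0.543  0.0778 0.096 ] [0.5405 0.0776 0.    ]
```

Emit:
send_rows(steps=[[0.05, 0.0, 0.006, -0.036, -0.3, 0, 0], [0.05, 0.03, 0.006, -0.036, -0.3, 0, 0], [0.05, 0.06, 0.006, -0.036, -0.3, 0, 0], [0.05, 0.09, 0.006, -0.036, -0.3, 0, 0], [0.05, 0.115, 0.006, -0.036, -0.3, 0, 0], [0.05, 0.126, 0.006, -0.036, -0.3, 0, 0], [0.05, 0.126, 0.006, -0.036, -0.3, 0, 0], [0.05, 0.126, 0.006, -0.036, -0.3, 0, 0]])

```text
time: 12.85
tool_pos: [0.5429, 0.0772, 0.1324]
orientation: [-166.3, 89.9, 9.7]
ft_force: [0.2, 0.3, -1.0]
width: 0.0501
```

Run:
```python
from h import *
np.set_printoptions(suppress=True,precision=4)
crop(snap("side"),"sd6.png",240,150,380,280,5); crop(snap("scene"),"sc6.png",320,150,440,270,5); print(cur()[0],row(rk(-.05,-.045,.131)+[.0015,0,0],Rt(sgn=-1)),robot.observe()["ft_force"])
```

```text
[0.543  0.077  0.1325] [ 0.0015 -0.0005  0.0011 -0.0167 -0.1087  0.0179] [-0.5335 -0.6843 -0.    ]
```

View pics/sd6.png

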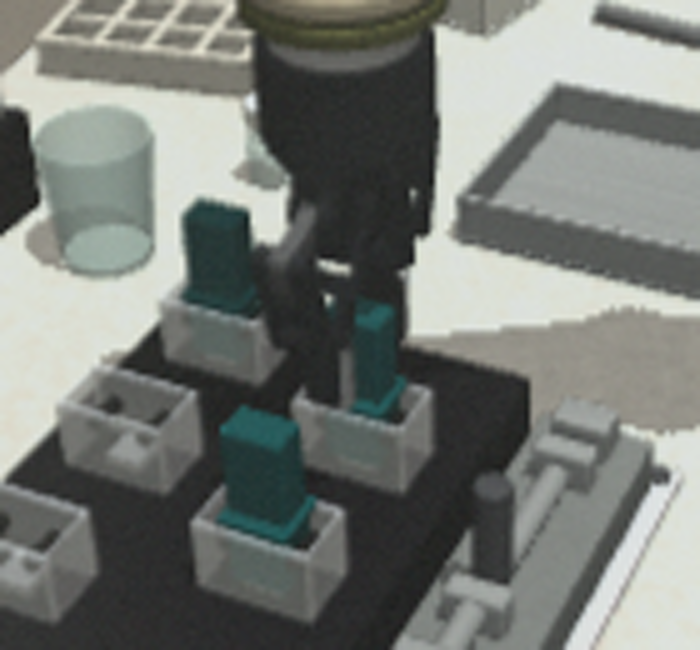

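View pics/sc6.png

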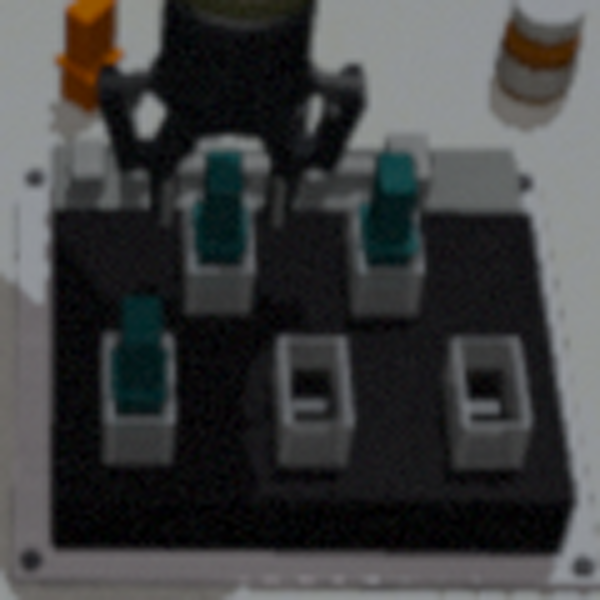

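Emit:
send_rows(steps=[[0.05, 0.001, 0, 0.001, 0, 0, 0], [0.01, 0.001, 0, 0.001, 0, 0, 0], [0.01, 0.001, 0, 0.001, 0, 0, 0], [0.01, 0.001, 0, 0.001, 0, 0, 0], [0.01, 0.001, 0, 0.001, 0, 0, 0], [0.01, 0.001, 0, 0.001, 0, 0, 0]])

```text
time: 13.7
tool_pos: [0.5415, 0.0772, 0.1306]
orientation: [-141.0, 90.0, 35.0]
ft_force: [0.6, 1.8, 3.0]
width: 0.0193
```

Emit:
send_rows(steps=[[0.01, 0.0, 0, 0.0045, 0, 4, 0], [0.01, -0.0004, 0, 0.009, 0, 8, 0], [0.01, -0.0014, 0, 0.009, 0, 8, 0], [0.01, -0.002, 0, 0.0045, 0, 4, 0], [0.01, -0.0022, 0, -0.0, 0, 0, 0], [0.01, -0.0025, 0, -0.0045, 0, -4, 0], [0.01, -0.0027, 0, -0.009, 0, -8, 0], [0.01, -0.0036, 0, -0.009, 0, -8, 0]])

```text
time: 14.7
tool_pos: [0.5501, 0.0763, 0.1328]
orientation: [-0.2, 81.7, 175.7]
ft_force: [-3.4, 0.9, -1.6]
width: 0.0194
```

```bash
cat > rock.py <<'E'
import numpy as np, sys
from scipy.spatial.transform import Rotation as R
def rows(L,t0,h0,seq):
    f=lambda t,h: np.array([L*(1-np.cos(np.radians(t)))-h,0,L*np.sin(np.radians(t))])
    for t,h in seq:
        d=R.from_euler('y',-t0,degrees=True).apply(f(t,h)-f(t0,h0))
        print([0.01]+d.round(4).tolist()+[0,t-t0,0],"| h",h)
L=.065
mm=1e-3
print("from -8 to +8 to -8")
rows(L,-8,4.2*mm,[(0,4.7*mm),(8,5.2*mm),(8,6.2*mm),(0,6.7*mm),(-8,7.2*mm),(-8,8.2*mm)])
E
python3 rock.py; python3 -c "
from h import *
print(robot.observe()['ft_force']); crop(snap('side'),'sd7.png',240,150,380,280,5)"
```

```text
from -8 to +8 to -8
[0.01, 0.0001, 0.0, 0.0091, 0, 8, 0] | h 0.0047
[0.01, 0.0015, 0.0, 0.0181, 0, 16, 0] | h 0.005200000000000001
[0.01, 0.0005, 0.0, 0.0182, 0, 16, 0] | h 0.006200000000000001
[0.01, -0.0018, 0.0, 0.0094, 0, 8, 0] | h 0.0067
[0.01, -0.003, 0.0, 0.0004, 0, 0, 0] | h 0.007200000000000001
[0.01, -0.004, 0.0, 0.0006, 0, 0, 0] | h 0.008199999999999999
[-3.44951027  0.87738271 -1.61523854]
```

View pics/sd7.png

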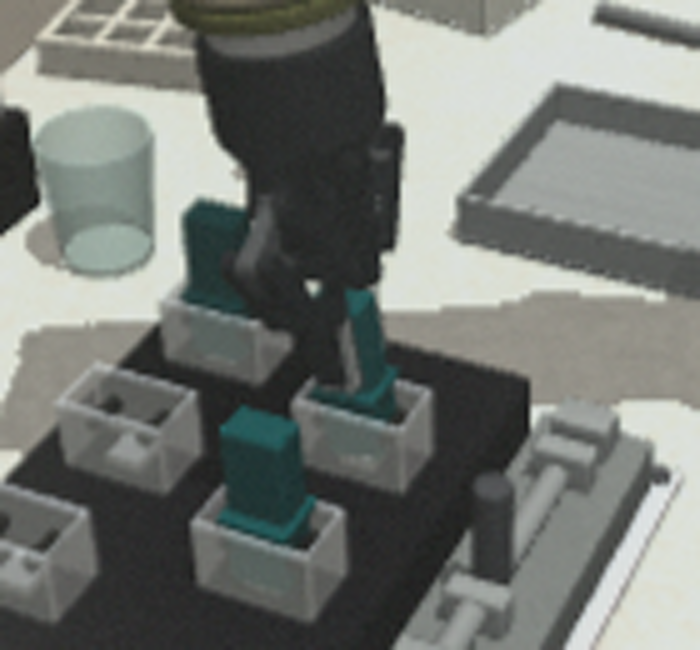

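The stopper tilts with the tool, the cuvette stays seated and the force is low, so I'll keep rocking.

Emit:
send_rows(steps=[[0.01, 0.0001, 0, 0.0091, 0, 8, 0], [0.01, 0.0015, 0, 0.0181, 0, 16, 0], [0.01, 0.001, 0, 0.0181, 0, 16, 0], [0.01, 0.0005, 0, 0.0182, 0, 16, 0], [0.01, -0.0018, 0, 0.0094, 0, 8, 0], [0.01, -0.003, 0, 0.0004, 0, 0, 0], [0.01, -0.0035, 0, 0.0005, 0, 0, 0], [0.01, -0.004, 0, 0.0006, 0, 0, 0]])

```text
time: 15.75
tool_pos: [0.5491, 0.0761, 0.1362]
orientation: [0.0, 81.6, 176.0]
ft_force: [-5.1, 1.8, -5.1]
width: 0.0193
```

Emit:
send_rows(steps=[[0.01, 0.0001, 0, 0.0091, 0, 8, 0], [0.01, 0.0015, 0, 0.0181, 0, 16, 0], [0.01, 0.001, 0, 0.0181, 0, 16, 0], [0.01, 0.0005, 0, 0.0182, 0, 16, 0], [0.01, -0.0018, 0, 0.0094, 0, 8, 0], [0.01, -0.003, 0, 0.0004, 0, 0, 0], [0.01, -0.0035, 0, 0.0005, 0, 0, 0], [0.01, -0.004, 0, 0.0006, 0, 0, 0]])

```text
time: 16.75
tool_pos: [0.5501, 0.0761, 0.1405]
orientation: [-0.2, 81.5, 175.7]
ft_force: [-6.6, 3.1, -6.0]
width: 0.0193
```

```bash
python3 -c "
from h import *
print(robot.observe()['ft_force'],cur()[0]); crop(snap('side'),'sd8.png',240,150,380,280,5)"
```

```text
[-6.61775562  3.07952276 -5.99732423] [0.55005477 0.07608335 0.14046386]
```

View pics/sd8.png

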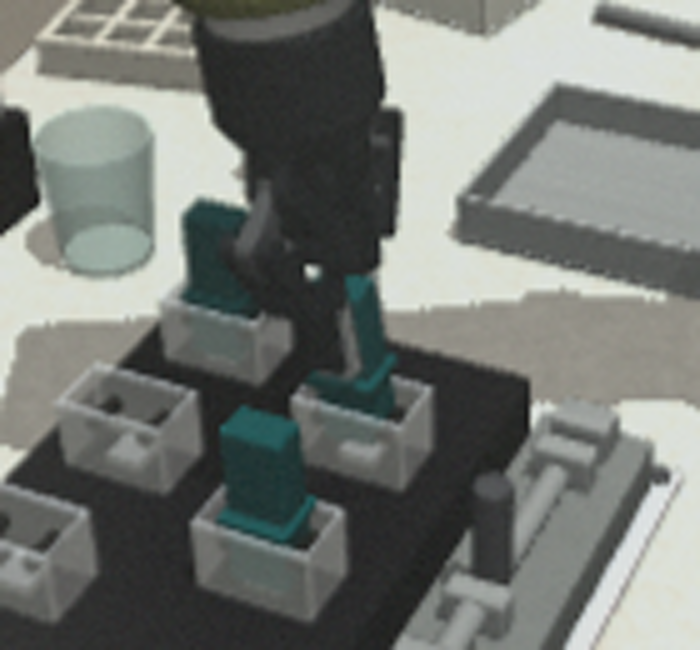

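```bash
cat >> rock.py <<'E'
print("slow 9");h=12.2
rows(L,-8,h*mm,[(t,(h+d)*mm) for t,d in ((0,0),(9,.2),(9,.8),(9,1.2),(0,1.2),(-9,1.4),(-9,1.9),(-9,2.4))])
print("std 9")
rows(L,-9,h*mm,[(t,(h+d)*mm) for t,d in ((0,.2),(9,.6),(9,1.2),(9,1.8),(0,2),(-9,2.4),(-9,3),(-9,3.6))])
E
python3 rock.py
```

```text
from -8 to +8 to -8
[0.01, 0.0001, 0.0, 0.0091, 0, 8, 0] | h 0.0047
[0.01, 0.0015, 0.0, 0.0181, 0, 16, 0] | h 0.005200000000000001
[0.01, 0.0005, 0.0, 0.0182, 0, 16, 0] | h 0.006200000000000001
[0.01, -0.0018, 0.0, 0.0094, 0, 8, 0] | h 0.0067
[0.01, -0.003, 0.0, 0.0004, 0, 0, 0] | h 0.007200000000000001
[0.01, -0.004, 0.0, 0.0006, 0, 0, 0] | h 0.008199999999999999
slow 9
[0.01, 0.0006, 0.0, 0.009, 0, 8, 0] | h 0.012199999999999999
[0.01, 0.0026, 0.0, 0.019, 0, 17, 0] | h 0.0124
[0.01, 0.002, 0.0, 0.0191, 0, 17, 0] | h 0.013000000000000001
[0.01, 0.0017, 0.0, 0.0192, 0, 17, 0] | h 0.013399999999999999
[0.01, -0.0006, 0.0, 0.0092, 0, 8, 0] | h 0.013399999999999999
[0.01, -0.0014, 0.0, -0.0009, 0, -1, 0] | h 0.0136
[0.01, -0.0019, 0.0, -0.0009, 0, -1, 0] | h 0.0141
[0.01, -0.0024, 0.0, -0.0008, 0, -1, 0] | h 0.0146
std 9
[0.01, 0.0006, 0.0, 0.0102, 0, 9, 0] | h 0.0124
[0.01, 0.0026, 0.0, 0.0202, 0, 18, 0] | h 0.012799999999999999
[0.01, 0.002, 0.0, 0.0203, 0, 18, 0] | h 0.013399999999999999
[0.01, 0.0014, 0.0, 0.0204, 0, 18, 0] | h 0.014
[0.01, -0.0012, 0.0, 0.0105, 0, 9, 0] | h 0.014199999999999999
[0.01, -0.0024, 0.0, 0.0004, 0, 0, 0] | h 0.0146
[0.01, -0.003, 0.0, 0.0005, 0, 0, 0] | h 0.0152
[0.01, -0.0036, 0.0, 0.0006, 0, 0, 0] | h 0.015799999999999998
```

Emit:
send_rows(steps=[[0.01, 0.0006, 0, 0.009, 0, 8, 0], [0.01, 0.0026, 0, 0.019, 0, 17, 0], [0.01, 0.002, 0, 0.0191, 0, 17, 0], [0.01, 0.0017, 0, 0.0192, 0, 17, 0]])

```text
time: 17.3
tool_pos: [0.5316, 0.0773, 0.1434]
orientation: [-180.0, 81.2, -4.1]
ft_force: [-4.3, 0.9, -4.8]
width: 0.0199
```

```bash
python3 -c "
from h import *
print(robot.observe()['ft_force'],cur()[0]); crop(snap('side'),'sd9.png',240,150,380,280,5)"
```

```text
[-4.34632181  0.85378062 -4.77715173] [0.531637   0.07731767 0.14344066]
```

View pics/sd9.png

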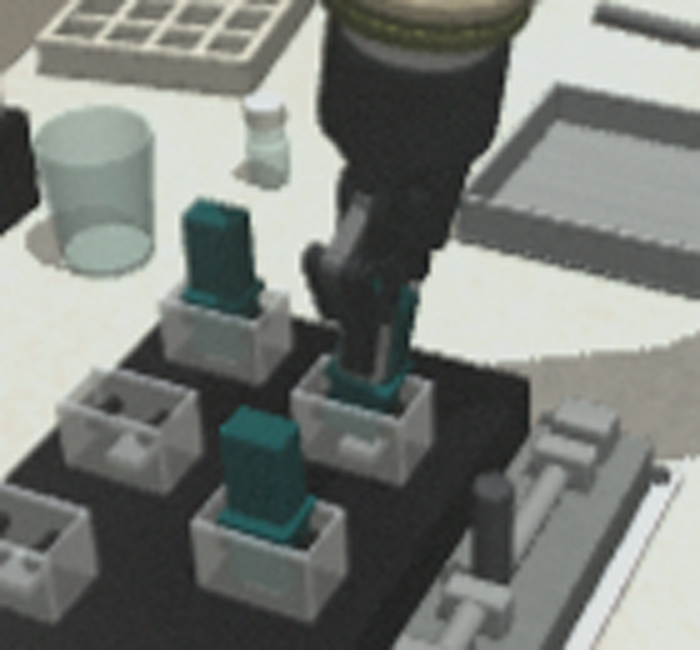

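The cuvette rim looks about 3 mm high, with its corner at (405,485) against 491 earlier. I'll swing without lifting so it settles back.

```bash
cat >> rock.py <<'E'
print("from+9 nolift")
rows(L,9,0,[(t,d*mm) for t,d in ((0,0),(-9,0),(-9,-.5),(0,-.5),(9,-.5),(9,0))])
E
python3 rock.py | sed -n '/from+9/,$p'
```

```text
from+9 nolift
[0.01, 0.0008, 0.0, -0.0102, 0, -9, 0] | h 0.0
[0.01, 0.0032, 0.0, -0.0201, 0, -18, 0] | h 0.0
[0.01, 0.0037, 0.0, -0.02, 0, -18, 0] | h -0.0005
[0.01, 0.0013, 0.0, -0.0101, 0, -9, 0] | h -0.0005
[0.01, 0.0005, 0.0, 0.0001, 0, 0, 0] | h -0.0005
[0.01, 0.0, 0.0, 0.0, 0, 0, 0] | h 0.0
```

Emit:
send_rows(steps=[[0.01, 0.0008, 0, -0.0102, 0, -9, 0], [0.01, 0.0032, 0, -0.0201, 0, -18, 0], [0.01, 0.0034, 0, -0.02, 0, -18, 0], [0.01, 0.0034, 0, -0.02, 0, -18, 0]])

```text
time: 17.85
tool_pos: [0.5521, 0.076, 0.1412]
orientation: [-0.5, 80.6, 175.5]
ft_force: [-7.6, 0.9, -5.0]
width: 0.0193
```

Emit:
send_rows(steps=[[0.01, 0.0006, 0, 0.0102, 0, 9, 0], [0.01, 0.0026, 0, 0.0202, 0, 18, 0], [0.01, 0.0028, 0, 0.0202, 0, 18, 0], [0.01, 0.0028, 0, 0.0202, 0, 18, 0]])

```text
time: 18.35
tool_pos: [0.5328, 0.0775, 0.1444]
orientation: [-179.7, 81.1, -3.8]
ft_force: [-5.2, 1.6, -3.8]
width: 0.0195
```

```bash
python3 -c "
from h import *
print(robot.observe()['ft_force'],cur()[0]); crop(snap('side'),'sd10.png',240,150,380,280,5)"
```

```text
[-5.24585308  1.59908332 -3.80900305] [0.53275438 0.07748055 0.14438704]
```

View pics/sd10.png

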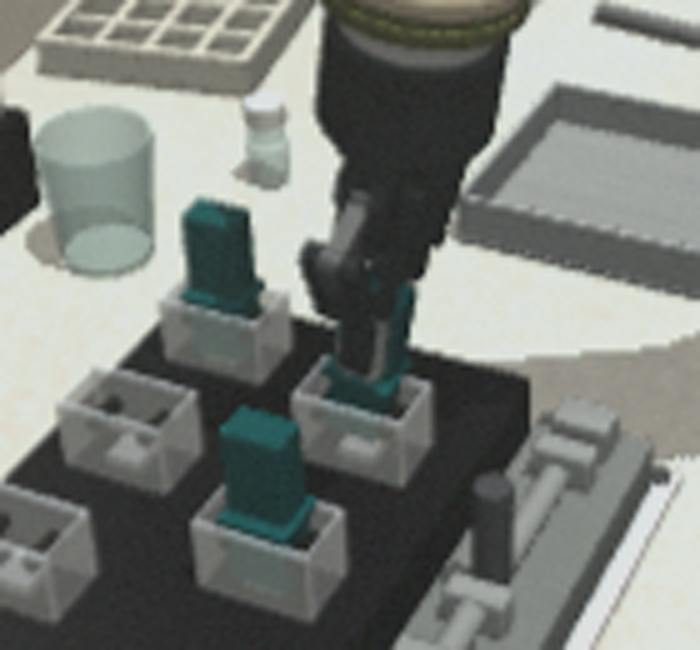

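Emit:
send_rows(steps=[[0.01, 0.0008, 0, -0.0092, 0, -9, 0], [0.01, 0.0034, 0, -0.0187, 0, -18, 0], [0.01, 0.0034, 0, -0.0187, 0, -18, 0], [0.01, 0.0028, 0, -0.0187, 0, -18, 0]])

```text
time: 18.9
tool_pos: [0.5516, 0.0758, 0.1424]
orientation: [-0.4, 80.9, 175.5]
ft_force: [-4.1, 0.0, -6.5]
width: 0.0189
```

Emit:
send_rows(steps=[[0.01, 0.0006, 0, 0.0102, 0, 9, 0], [0.01, 0.0026, 0, 0.0202, 0, 18, 0], [0.01, 0.0026, 0, 0.0202, 0, 18, 0], [0.01, 0.002, 0, 0.0203, 0, 18, 0]])

```text
time: 19.4
tool_pos: [0.5323, 0.0774, 0.1472]
orientation: [-179.8, 80.9, -3.9]
ft_force: [-0.6, 1.1, -0.1]
width: 0.0193
```

Emit:
send_rows(steps=[[0.01, 0.0004, 0, -0.0102, 0, -9, 0], [0.01, 0.0024, 0, -0.0201, 0, -18, 0], [0.01, 0.0018, 0, -0.02, 0, -18, 0], [0.01, 0.0014, 0, -0.02, 0, -18, 0]])

```text
time: 19.9
tool_pos: [0.554, 0.0759, 0.1489]
orientation: [-0.8, 81.1, 175.0]
ft_force: [0.1, -0.7, 9.0]
width: 0.0194
```

```bash
python3 -c "
from h import *
print(robot.observe()['ft_force'],cur()[0]); crop(snap('side'),'sd11.png',240,150,380,280,5)"
```

```text
[ 0.09899495 -0.74442631  9.04864383] [0.55402474 0.07586894 0.14894833]
```

View pics/sd11.png

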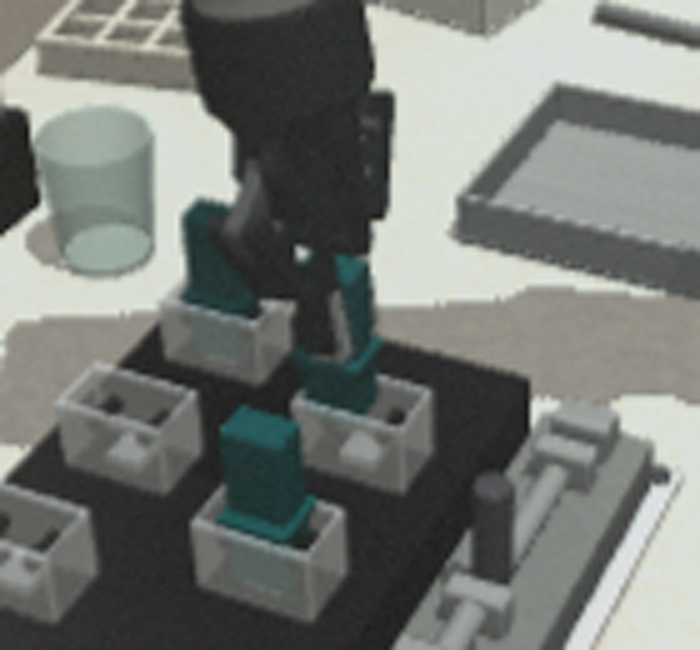

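Stopper 1 is out of the lips and its cuvette is down. I'll straighten the tool and lift.

Emit:
send_rows(steps=[[0.01, -0.003, 0, 0.0105, 0, 9, 0], [0.01, -0.012, 0, 0.0121, 0, 9, 0], [0.01, -0.03, 0, 0.0149, 0, 9, 0], [0.01, -0.06, 0, 0.0197, 0, 9, 0], [0.01, -0.1, 0, 0.026, 0, 9, 0], [0.01, -0.1, 0, 0.026, 0, 9, 0]])

```text
time: 20.7
tool_pos: [0.5434, 0.0774, 0.2549]
orientation: [-159.6, 89.5, 16.3]
ft_force: [1.4, 0.7, -1.5]
width: 0.0192
```

Run:
```python
from h import *
np.set_printoptions(suppress=True,precision=4)
s=snap("scene"); print(robot.observe()['ft_force'],cur()[0]); crop(s,'sc12.png',190,100,450,270,3)
# tray check
Q=[(206.5,235),(265.6,236)]
crop(s,"sc12t.png",195,165,285,245,6)
for sg in (-1,):
  for y in (-25,-4,4): print(y,row([.43,-.26,.2],Rt(y,0,sg)))
```

```text
[ 0.2814 -0.0603 -0.6106] [0.5423 0.077  0.2525]
-25 [ 0.0514  0.3443  0.0882 20.9095 -0.2326  0.1594]
-4 [ 0.0514  0.3443  0.0882 -0.0904 -0.2563  0.1137]
4 [ 0.0514  0.3443  0.0882 -8.0904 -0.2638  0.0956]
```

View pics/sc12.png

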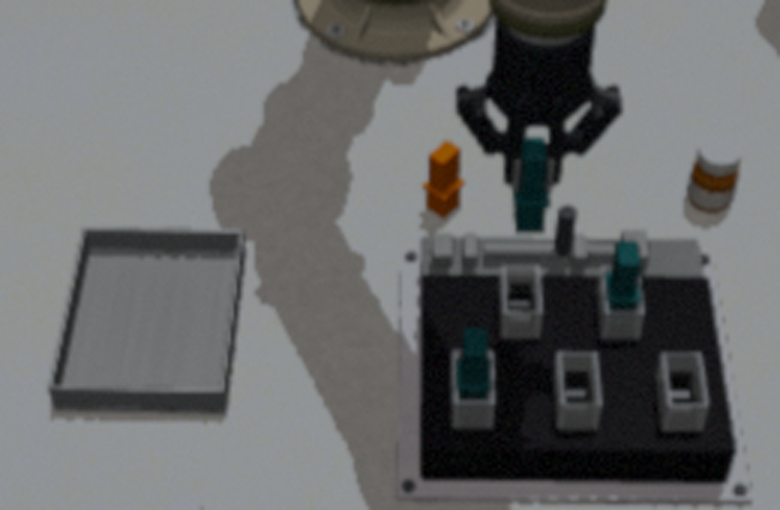

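View pics/sc12t.png

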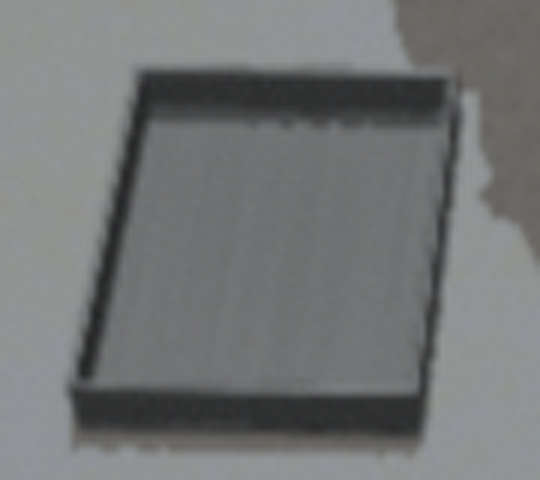

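Stopper 1 is clear, cuvette 1 is seated, and the tray hasn't moved (centre about (.487,-.2625), yaw about -4.5°). I'll stand the stoppers along the tray's mid-line, starting at tray x = +50 mm.

Emit:
send_rows(steps=[[0.01, 0, 0.03, 0.001, 0, 0, 0], [0.01, 0, 0.08, 0.002, 0, 0, 0], [0.01, 0, 0.13, 0.003, 0, 0, 0], [0.01, 0, 0.18, 0.003, 0, 0, 0], [0.01, 0, 0.23, 0.004, 0, 0, 0], [0.01, 0, 0.28, 0.004, 0, 0, 0], [0.01, 0, 0.32, 0.005, 0, 0, 0], [0.01, 0, 0.3434, 0.005, 0, 0, 0], [0.01, 0.03, 0.3434, 0.005, 0, 0, 0], [0.01, 0.08, 0.3434, 0.005, 0, 0, 0]])

```text
time: 22.0
tool_pos: [0.5119, -0.2669, 0.1695]
orientation: [165.6, 89.8, -18.5]
ft_force: [0.4, -0.3, -0.5]
width: 0.0192
```

```bash
cat >> h.py <<'E'
TC=np.array([.487,-.2625]);TY=-4.5
def tr(x,y,z): return np.r_[TC,0]+R.from_euler('z',TY,degrees=True).apply([x,y,z])
E
python3 - <<'E'
from h import *
np.set_printoptions(suppress=True,precision=4)
s=snap("scene");s=snap("scene"); crop(s,"sc13.png",180,120,330,260,5)
print(cur()[0],robot.observe()["width"],robot.observe()["joint_positions"].round(0)); print(row(tr(.05,0,.069),Rt(sgn=-1)))
print(proj(s,tr(.05,0,.1)))
E
```

```text
[ 0.5074 -0.2646  0.1632] 0.019479905863487468 [ 40.  21. -20.  93.   7.  68. -75.]
[ 0.0939  0.0002 -0.0304 -0.0646  0.5918  0.2765]
[234.9017 200.6496]
```

View pics/sc13.png

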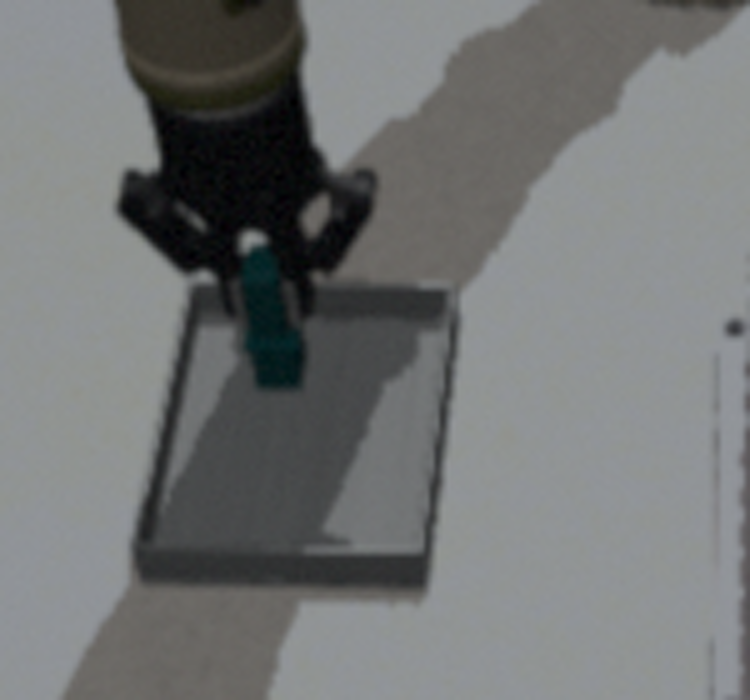

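Emit:
send_rows(steps=[[0.01, 0.02, 0, -0.015, 0, 0.5, 0], [0.01, 0.05, 0, -0.03, 0, 0.5, 0], [0.01, 0.075, 0, -0.03, 0, 0.5, 0], [0.01, 0.087, 0, -0.03, 0, 0.5, 0], [0.01, 0.09, 0, -0.03, 0, 0.5, 0], [0.01, 0.092, 0, -0.03, 0, 0.5, 0], [0.01, 0.092, 0, -0.03, 0, 0.5, 0]])

```text
time: 22.98
tool_pos: [0.5408, -0.2675, 0.0781]
orientation: [177.0, 89.4, -7.0]
ft_force: [-0.1, 1.5, -1.1]
width: 0.0194
```

Run:
```python
from h import *
crop(snap("side"),"sd14.png",310,140,430,240,6)
print(cur()[0],robot.observe()["ft_force"],robot.observe()["width"])
```

```text
[ 0.54074234 -0.26745806  0.07804434] [ 0.35321647  0.08019129 -0.57934846] 0.019303456745556592
```

View pics/sd14.png

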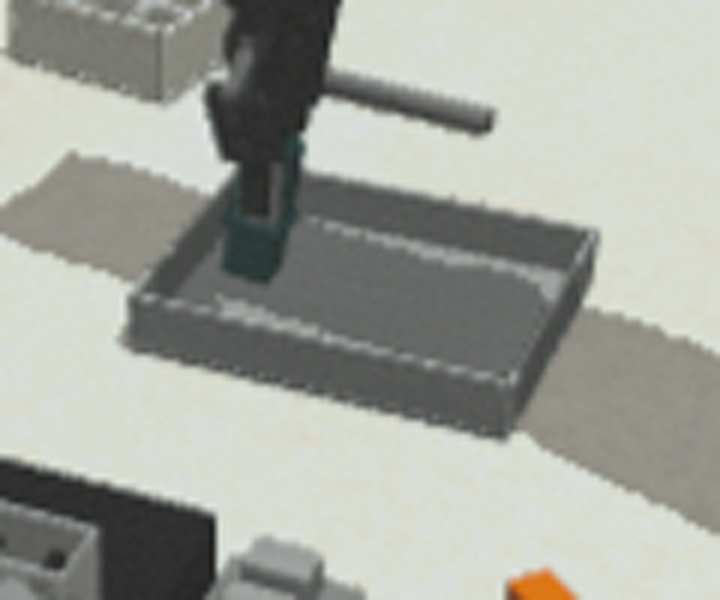

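The stopper has tipped in the grip, with its foot towards +x by roughly 10°. I'll tilt the tool to set it upright, then lower it to contact.

Run:
```python
from h import *
s=snap("side")
b=np.array([.548,-.2675,.01])
W=lambda x,y:((x+.5)/6-.5+310,(y+.5)/6-.5+140)
u=lambda P:((proj(s,P)-[310,140])*6).round(0)
print(u(b),u(b+[0,0,.08]),u(b+[-.014,0,.079]),u(b+[-.02,0,.0775]))
```

```text
[249. 280.] [252. 146.] [279. 152.] [290. 156.]
```

Emit:
send_rows(steps=[[0.01, 0.0, 0, -0.006, 0, -5, 0], [0.01, 0.0, 0, -0.0124, 0, -11, 0], [0.01, 0.004, 0, -0.0124, 0, -11, 0], [0.01, 0.007, 0, -0.0124, 0, -11, 0], [0.01, 0.007, 0, -0.0124, 0, -11, 0]])

```text
time: 23.7
tool_pos: [0.5519, -0.2685, 0.0702]
orientation: [0.1, 79.5, 176.0]
ft_force: [-1.0, -0.1, -0.6]
width: 0.0195
```

Run:
```python
from h import *
crop(snap("side"),"sd15.png",310,140,430,240,6)
print(cur()[0],robot.observe()["ft_force"],robot.observe()["width"])
```

```text
[ 0.55202198 -0.26858475  0.07049401] [-0.39023746 -0.87450946 -1.47383452] 0.019374387205243305
```

View pics/sd15.png

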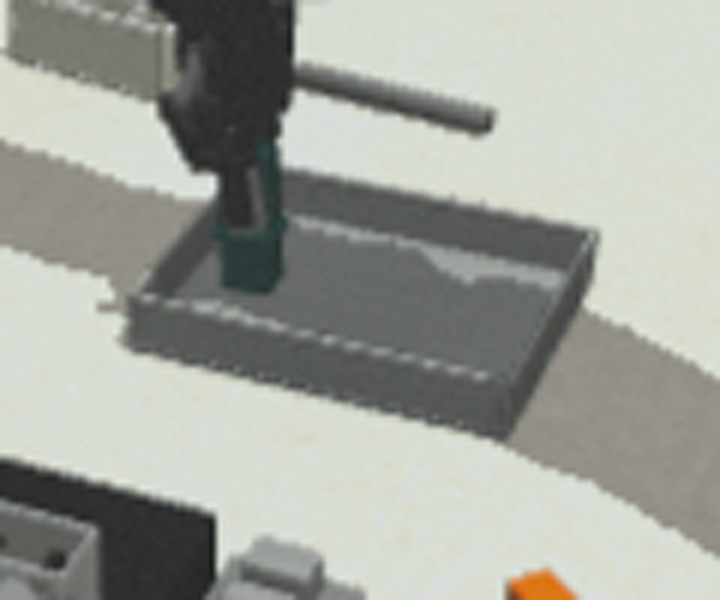

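Emit:
send_rows(steps=[[0.01, 0.0015, 0, -0.0003, 0, 0, 0], [0.01, 0.003, 0, -0.0006, 0, 0, 0], [0.01, 0.003, 0, -0.0006, 0, 0, 0]])

```text
time: 24.12
tool_pos: [0.5528, -0.2683, 0.0677]
orientation: [0.1, 79.5, 176.1]
ft_force: [-2.1, 0.7, 4.8]
width: 0.0194
```

Emit:
send_rows(steps=[[0.03, 0, 0, 0, 0, 0, 0], [0.045, 0, 0, 0, 0, 0, 0], [0.045, 0, 0, 0, 0, 0, 0], [0.045, -0.03, 0, 0, 0, 0, 0], [0.045, -0.08, 0, 0, 0, 0, 0], [0.045, -0.13, 0, 0.01, 0, 5, 0], [0.045, -0.17, -0.03, 0.02, 0, 11, 0], [0.045, -0.17, -0.03, 0.02, 0, 11, 0]])

```text
time: 25.12
tool_pos: [0.5678, -0.2369, 0.2436]
orientation: [173.4, 88.9, -10.5]
ft_force: [-0.5, -0.4, -0.5]
width: 0.0448
```

Run:
```python
from h import *
np.set_printoptions(suppress=True,precision=4)
crop(snap("side"),"sd16.png",220,130,440,280,3)
print(cur()[0],robot.observe()["joint_positions"].round(0)); print(row(rk(-.05,.045,.25)+[.002,0,0],Rt(sgn=-1)))
```

```text
[ 0.5667 -0.2381  0.2406] [ 35.  22. -20.  82.   7.  77. -79.]
[-0.0106 -0.4033  0.0455  0.0752 -0.7348 -0.095 ]
```

View pics/sd16.png

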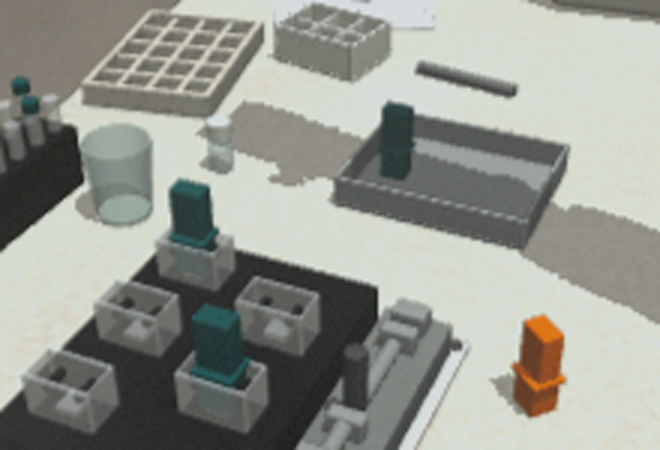

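Stopper 1 stands upright in the tray at (397,140) in the crop. Next is stopper 2.

Emit:
send_rows(steps=[[0.05, -0.01, -0.05, 0.006, 0, -0.7, 0], [0.05, -0.01, -0.1, 0.012, 0, -0.7, 0], [0.05, -0.01, -0.15, 0.018, 0, -0.7, 0], [0.05, -0.01, -0.2, 0.024, 0, -0.7, 0], [0.05, -0.01, -0.25, 0.03, 0, -0.7, 0], [0.05, -0.01, -0.3, 0.036, 0, -0.7, 0], [0.05, -0.01, -0.35, 0.042, 0, -0.7, 0], [0.05, -0.01, -0.39, 0.0465, 0, -0.7, 0], [0.05, -0.01, -0.403, 0.0475, 0, -0.7, 0], [0.05, -0.01, -0.403, 0.0475, 0, -0.7, 0]])

```text
time: 26.42
tool_pos: [0.5469, 0.1663, 0.2462]
orientation: [6.6, 89.7, -177.4]
ft_force: [0.6, -0.7, -0.0]
width: 0.05
```

Run:
```python
from h import *
np.set_printoptions(suppress=True,precision=4)
snap("scene"); s=snap("wrist"); crop(s,"w17.png",220,60,440,240,3)
print(cur()[0]); print(row(rk(-.05,.045,.131),Rt(sgn=-1)), proj(s,rk(-.05,.045,.146)))
```

```text
[0.5475 0.1643 0.2467]
[ 0.1157 -0.0032  0.0004 -0.1508  0.2715 -0.0745] [318.2053 211.0654]
```

View pics/w17.png

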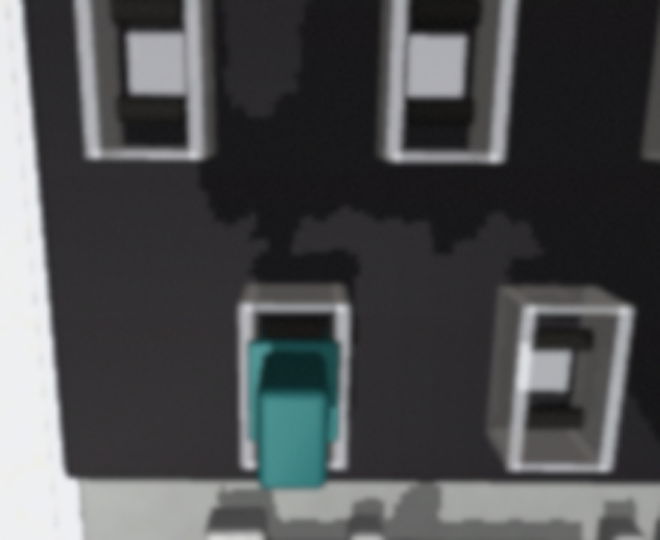

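Emit:
send_rows(steps=[[0.05, 0.03, -0.003, 0.0003, 0, 0, 0], [0.05, 0.06, -0.003, 0.0003, 0, 0.2, 0], [0.05, 0.09, -0.003, 0.0003, 0, 0.2, 0], [0.05, 0.109, -0.003, 0.0003, 0, 0.2, 0], [0.05, 0.1155, -0.003, 0.0003, 0, 0.2, 0], [0.05, 0.1155, -0.003, 0.0003, 0, 0.2, 0], [0.01, 0.1155, -0.003, 0.0003, 0, 0.2, 0], [0.01, 0.1155, -0.003, 0.0003, 0, 0.2, 0], [0.01, 0.1155, -0.003, 0.0003, 0, 0.2, 0], [0.01, 0.1155, -0.003, 0.0003, 0, 0.2, 0]])

```text
time: 27.78
tool_pos: [0.5472, 0.1693, 0.1332]
orientation: [-176.7, 89.9, -0.7]
ft_force: [-1.4, -2.9, 6.4]
width: 0.0199
```

Emit:
send_rows(steps=[[0.01, 0.0001, 0, 0.0053, 0, 4.5, 0], [0.01, 0.0004, 0, 0.0105, 0, 9, 0], [0.01, -0.0004, 0, 0.0105, 0, 9, 0], [0.01, -0.0008, 0, 0.0105, 0, 9, 0]])

```text
time: 28.28
tool_pos: [0.5368, 0.1702, 0.1343]
orientation: [-179.9, 80.9, -3.9]
ft_force: [0.2, -1.7, 5.5]
width: 0.0196
```

```bash
cat > rock2.py <<'E'
from rock import rows
import sys
E
sed -i '/^print/,$d' rock.py; sed -i 's/^L=.*//' rock.py
cat > rock2.py <<'E'
from rock import rows
mm=1e-3;L=.067
print("A +9->-9, +1.6"); rows(L,9,0,[(t,d*mm) for t,d in ((0,.2),(-9,.4),(-9,1.2),(-9,1.6))])
print("B -9->+9, +1.6"); rows(L,-9,0,[(t,d*mm) for t,d in ((0,.2),(9,.4),(9,1.2),(9,1.6))])
E
python3 rock2.py
```

```text
A +9->-9, +1.6
[0.01, 0.0006, 0.0, -0.0105, 0, -9, 0] | h 0.0002
[0.01, 0.0029, 0.0, -0.0208, 0, -18, 0] | h 0.0004
[0.01, 0.0021, 0.0, -0.0209, 0, -18, 0] | h 0.0012
[0.01, 0.0017, 0.0, -0.021, 0, -18, 0] | h 0.0016
B -9->+9, +1.6
[0.01, 0.0006, 0.0, 0.0105, 0, 9, 0] | h 0.0002
[0.01, 0.0029, 0.0, 0.0208, 0, 18, 0] | h 0.0004
[0.01, 0.0021, 0.0, 0.0209, 0, 18, 0] | h 0.0012
[0.01, 0.0017, 0.0, 0.021, 0, 18, 0] | h 0.0016
```

Emit:
send_rows(steps=[[0.01, 0.0006, 0, -0.0105, 0, -9, 0], [0.01, 0.0029, 0, -0.0208, 0, -18, 0], [0.01, 0.0018, 0, -0.0209, 0, -18, 0], [0.01, 0.0013, 0, -0.021, 0, -18, 0]])

```text
time: 28.78
tool_pos: [0.5573, 0.1684, 0.1344]
orientation: [-0.0, 80.9, 175.9]
ft_force: [-0.5, -2.3, -0.1]
width: 0.0199
```

Emit:
send_rows(steps=[[0.01, 0.0006, 0, 0.0105, 0, 9, 0], [0.01, 0.0029, 0, 0.0208, 0, 18, 0], [0.01, 0.0018, 0, 0.0209, 0, 18, 0], [0.01, 0.0013, 0, 0.021, 0, 18, 0]])

```text
time: 29.28
tool_pos: [0.5353, 0.1702, 0.1366]
orientation: [179.9, 81.1, -4.1]
ft_force: [-0.4, 0.3, -4.7]
width: 0.0195
```

Emit:
send_rows(steps=[[0.01, 0.0006, 0, -0.0105, 0, -9, 0], [0.01, 0.0029, 0, -0.0208, 0, -18, 0], [0.01, 0.0018, 0, -0.0209, 0, -18, 0], [0.01, 0.0013, 0, -0.021, 0, -18, 0]])

```text
time: 29.78
tool_pos: [0.5551, 0.1677, 0.1358]
orientation: [0.7, 80.4, 176.6]
ft_force: [-6.4, -2.7, -5.6]
width: 0.0192
```

Emit:
send_rows(steps=[[0.01, 0.0008, 0, 0.0105, 0, 9, 0], [0.01, 0.0033, 0, 0.0208, 0, 18, 0], [0.01, 0.0033, 0, 0.0208, 0, 18, 0], [0.01, 0.0028, 0, 0.0208, 0, 18, 0]])

```text
time: 30.28
tool_pos: [0.5351, 0.1687, 0.1383]
orientation: [179.2, 81.3, -4.9]
ft_force: [-2.8, -4.3, -6.6]
width: 0.0194
```

Emit:
send_rows(steps=[[0.01, 0.0008, 0, -0.01, 0, -9, 0], [0.01, 0.0033, 0, -0.0198, 0, -18, 0], [0.01, 0.0033, 0, -0.0198, 0, -18, 0], [0.01, 0.0028, 0, -0.0198, 0, -18, 0]])

```text
time: 30.78
tool_pos: [0.5551, 0.167, 0.137]
orientation: [0.8, 80.5, 176.7]
ft_force: [-7.0, -7.0, -5.8]
width: 0.0193
```

```bash
python3 -c "
from h import *
print(robot.observe()['ft_force'],cur()[0]); crop(snap('side'),'sd18.png',220,170,360,300,5)"
```

```text
[-6.95771513 -7.02335978 -5.79585422] [0.55509448 0.16704305 0.13697789]
```

View pics/sd18.png

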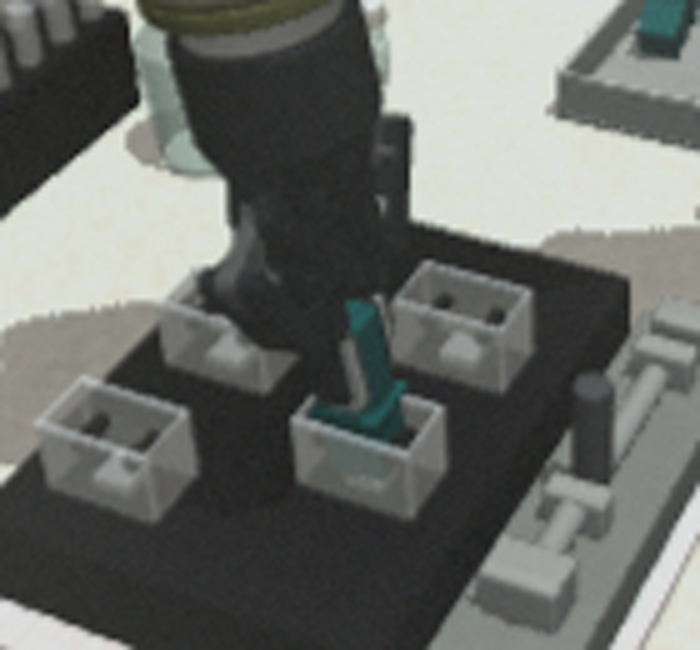

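Side forces are building (x −7, y −7 N), so the grip is off-centre. I'll shift about 1.5 mm to −x and −y while swinging, with almost no lift.

Emit:
send_rows(steps=[[0.01, 0.0008, 0.001, 0.0115, 0, 9, 0], [0.01, 0.0034, 0.0016, 0.0218, 0, 18, 0], [0.01, 0.0034, 0.0016, 0.0218, 0, 18, 0], [0.01, 0.0031, 0.0016, 0.0218, 0, 18, 0]])

```text
time: 31.32
tool_pos: [0.5343, 0.168, 0.14]
orientation: [179.8, 81.3, -4.4]
ft_force: [-3.2, -4.1, -4.8]
width: 0.0194
```

Emit:
send_rows(steps=[[0.01, 0.0008, 0, -0.0102, 0, -9, 0], [0.01, 0.0033, 0, -0.0204, 0, -18, 0], [0.01, 0.0033, 0, -0.0204, 0, -18, 0], [0.01, 0.0028, 0, -0.0204, 0, -18, 0]])

```text
time: 31.82
tool_pos: [0.5546, 0.1663, 0.1385]
orientation: [0.1, 80.5, 176.0]
ft_force: [-6.0, -5.3, -5.4]
width: 0.0197
```

Emit:
send_rows(steps=[[0.01, 0.0006, 0.001, 0.0108, 0, 9, 0], [0.01, 0.003, 0.001, 0.0212, 0, 18, 0], [0.01, 0.0025, 0.001, 0.0212, 0, 18, 0], [0.01, 0.002, 0.001, 0.0213, 0, 18, 0]])

```text
time: 32.33
tool_pos: [0.5342, 0.168, 0.1425]
orientation: [-179.6, 81.3, -3.7]
ft_force: [-3.6, -0.8, -6.2]
width: 0.0192
```

Emit:
send_rows(steps=[[0.01, 0.0006, 0, -0.0102, 0, -9, 0], [0.01, 0.003, 0, -0.0201, 0, -18, 0], [0.01, 0.0026, 0, -0.0201, 0, -18, 0], [0.01, 0.0022, 0, -0.0201, 0, -18, 0]])

```text
time: 32.83
tool_pos: [0.5543, 0.1661, 0.1415]
orientation: [-0.5, 80.5, 175.4]
ft_force: [-6.6, -1.5, -5.2]
width: 0.0193
```

Emit:
send_rows(steps=[[0.01, 0.0006, 0, 0.0105, 0, 9, 0], [0.01, 0.003, 0, 0.0208, 0, 18, 0], [0.01, 0.0026, 0, 0.0208, 0, 18, 0], [0.01, 0.0022, 0, 0.0209, 0, 18, 0]])

```text
time: 33.33
tool_pos: [0.5339, 0.1679, 0.1449]
orientation: [-179.6, 81.2, -3.7]
ft_force: [-5.1, -0.5, -3.8]
width: 0.0193
```

Stable. Continuing, with another 1 mm shift towards −x.

Emit:
send_rows(steps=[[0.01, 0.0004, 0, -0.0095, 0, -9, 0], [0.01, 0.0028, 0, -0.0196, 0, -18, 0], [0.01, 0.0022, 0, -0.0196, 0, -18, 0], [0.01, 0.0018, 0, -0.0196, 0, -18, 0]])

```text
time: 33.83
tool_pos: [0.5538, 0.1661, 0.1443]
orientation: [-0.7, 80.6, 175.2]
ft_force: [-4.3, -0.4, -5.6]
width: 0.019
```

Emit:
send_rows(steps=[[0.01, 0.0006, 0, 0.0105, 0, 9, 0], [0.01, 0.0028, 0, 0.0208, 0, 18, 0], [0.01, 0.0022, 0, 0.0208, 0, 18, 0], [0.01, 0.0018, 0, 0.0209, 0, 18, 0]])

```text
time: 34.33
tool_pos: [0.5348, 0.1685, 0.1495]
orientation: [-178.9, 80.9, -3.1]
ft_force: [0.4, -1.0, -0.6]
width: 0.0189
```

```bash
python3 -c "
from h import *
print(robot.observe()['ft_force'],cur()[0]); crop(snap('side'),'sd19.png',220,170,360,300,5)"
```

```text
[ 0.440366   -1.01352367 -0.60130505] [0.53479819 0.16852138 0.14948021]
```

View pics/sd19.png

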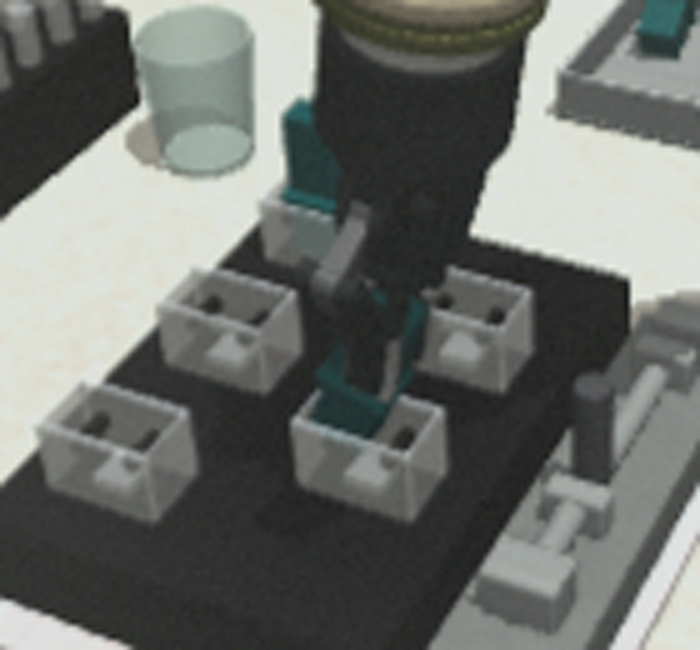

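Stopper 2 is free: the reading is only its own weight, and cuvette 2 is down. I'll lift it, straightening on the way.

Emit:
send_rows(steps=[[0.01, -0.004, 0, -0.0007, 0, 0, 0], [0.01, -0.009, 0, -0.006, 0, -4.5, 0], [0.01, -0.015, 0, -0.012, 0, -9, 0], [0.01, -0.03, 0, -0.0145, 0, -9, 0], [0.01, -0.06, 0, -0.019, 0, -9, 0], [0.01, -0.1, 0, -0.025, 0, -9, 0], [0.01, -0.1, 0, -0.025, 0, -9, 0]])

```text
time: 35.25
tool_pos: [0.5416, 0.1687, 0.2541]
orientation: [-159.2, 89.5, 16.8]
ft_force: [0.5, 0.4, -0.7]
width: 0.0196
```

Run:
```python
from h import *
np.set_printoptions(suppress=True,precision=4)
print(robot.observe()['ft_force'],cur()[0],robot.observe()["width"])
print(row(tr(-.0,0,.16),Rt(sgn=-1)))
crop(snap('side'),'sd20.png',220,110,420,260,4)
s=snap("scene"); crop(s,"sc20.png",190,140,450,270,3)
```

```text
[ 0.4552  0.3578 -0.744 ] [0.5416 0.1687 0.2541] 0.019555626879177876
[ 0.0926  0.4342  0.0252  0.0079 -0.4557  0.1731]
```

View pics/sd20.png

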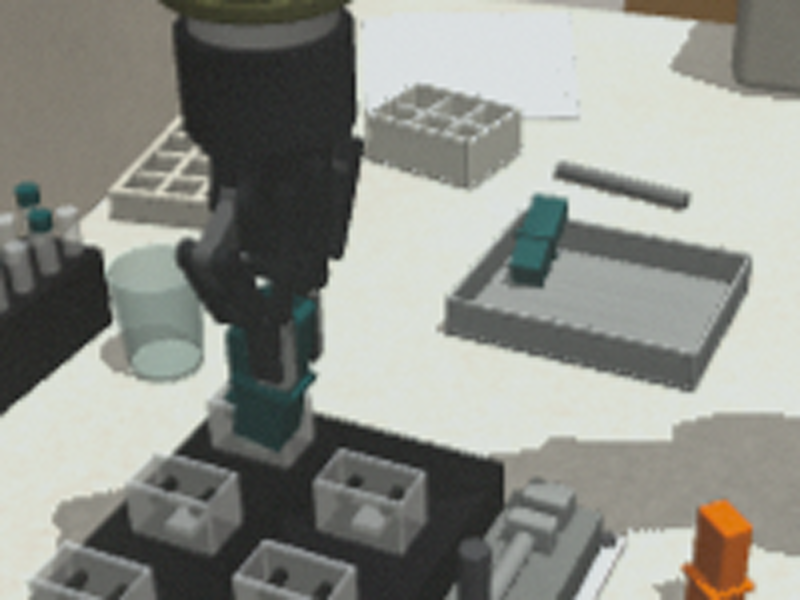

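View pics/sc20.png

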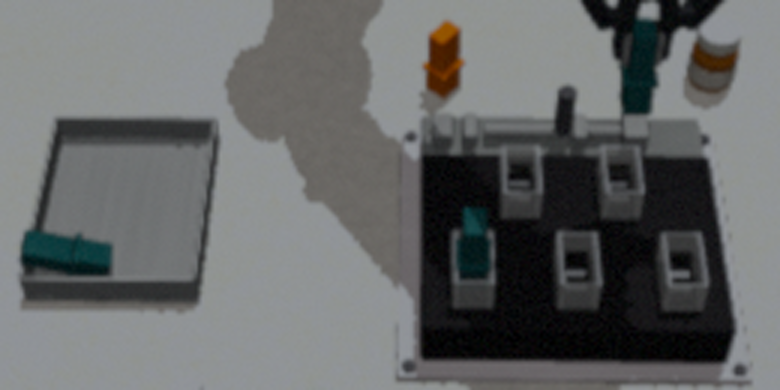

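The tray has been knocked aside and stopper 1 has toppled, with its head towards the −y wall. I'll re-measure both.

Run:
```python
from h import *
s=snap("scene"); crop(s,"sc21.png",190,170,270,250,8)
t=snap("side"); crop(t,"sd21.png",320,150,420,220,7)
```

```text
(no output)
```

View pics/sc21.png

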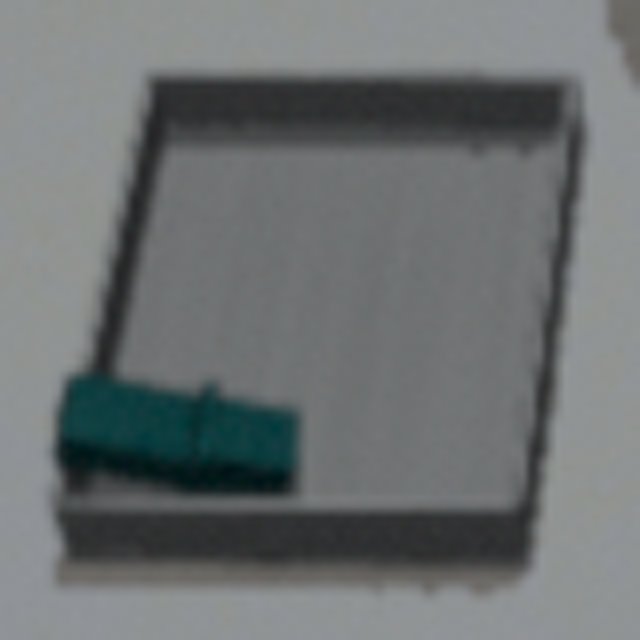

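View pics/sd21.png

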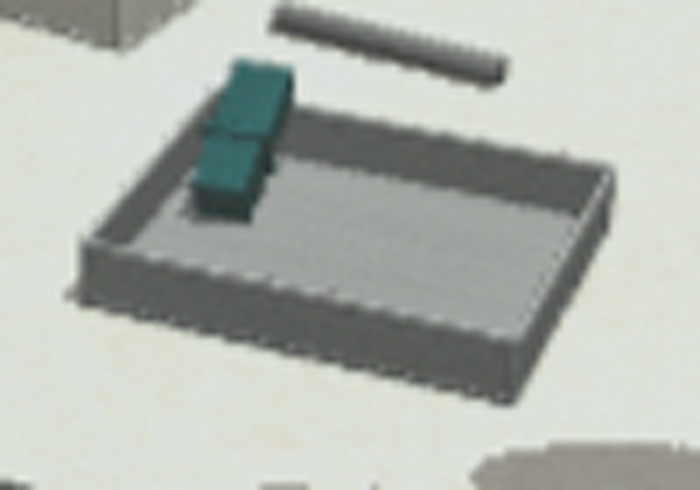

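Run:
```python
from h import *
np.set_printoptions(suppress=True,precision=4)
s=snap("scene");t=snap("side")
S=lambda x,y:((x+.5)/8-.5+190,(y+.5)/8-.5+170)
T=lambda x,y:((x+.5)/7-.5+320,(y+.5)/7-.5+150)
Q=np.array([onz(s,*S(*p),.034) for p in ((152,78),(580,80),(528,508),(62,508))]); c=Q.mean(0)
print(Q,c); d=(Q[2]+Q[3]-Q[0]-Q[1]); yaw=np.degrees(np.arctan2(d[1],d[0])); print(yaw, np.degrees(np.arctan2(-(Q[1]-Q[0])[0],(Q[1]-Q[0])[1])))
QT=[onz(t,*T(*p),.034) for p in ((88,243),(520,345),(612,172),(222,88))]; print(np.array(QT),np.mean(QT,axis=0))
m,e=tri(s,S(178,420),t,T(243,122)); print("mid top surf",m,e)
print("in tray",R.from_euler('z',-yaw,degrees=True).apply(m-c))
```

```text
[[ 0.3921 -0.3597  0.034 ]
 [ 0.4039 -0.2019  0.034 ]
 [ 0.599  -0.2171  0.034 ]
 [ 0.5884 -0.3741  0.034 ]] [ 0.4959 -0.2882  0.034 ]
-4.31983553690505 -4.28685640883503
[[ 0.5978 -0.2242  0.034 ]
 [ 0.4019 -0.2042  0.034 ]
 [ 0.3907 -0.3595  0.034 ]
 [ 0.5839 -0.3826  0.034 ]] [ 0.4936 -0.2926  0.034 ]
mid top surf [ 0.5601 -0.336   0.043 ] 0.0007196295333796615
in tray [ 0.0676 -0.0428  0.009 ]
```

The tray centre is now about (.495,-.2895). Stopper 1's middle is at tray (+68,−43) mm and about 30 mm high, within limits, so it can stay. I'll carry stopper 2 to tray (−10,0).

```bash
sed -i 's/^TC=.*/TC=np.array([.495,-.2895]);TY=-4.3/' h.py
python3 - <<'E'
from h import *
np.set_printoptions(suppress=True,precision=4)
print(row(tr(-.01,0,.254),Rt(sgn=-1)),row(tr(-.01,0,.16),Rt(sgn=-1)))
E
```

```text
[-0.0053  0.4585  0.0224 -0.0171  0.0807 -0.0299] [ 0.0887  0.4585  0.0223 -0.0171  0.0807 -0.0299]
```

Emit:
send_rows(steps=[[0.01, 0, 0.03, 0.002, 0, 0, 0], [0.01, 0, 0.08, 0.004, 0, 0, 0], [0.01, 0, 0.13, 0.006, 0, 0, 0], [0.01, 0, 0.18, 0.008, 0, 0, 0], [0.01, 0, 0.23, 0.011, 0, 0, 0], [0.01, 0, 0.28, 0.013, 0, 0, 0], [0.01, 0, 0.33, 0.016, 0, 0, 0], [0.01, 0, 0.38, 0.018, 0, 0, 0], [0.01, 0, 0.43, 0.021, 0, 0, 0], [0.01, 0.0, 0.4585, 0.0225, 0, 0, 0]])

```text
time: 36.8
tool_pos: [0.4839, -0.2916, 0.2483]
orientation: [5.1, 89.9, -179.1]
ft_force: [0.1, 1.1, -0.7]
width: 0.0195
```

Emit:
send_rows(steps=[[0.01, 0.02, 0, 0, 0, 0, 0], [0.01, 0.06, 0, 0, 0, 0, 0], [0.01, 0.1, 0, 0, 0, 0, 0], [0.01, 0.13, 0, 0, 0, 0, 0], [0.01, 0.15, 0, 0, 0, 0, 0], [0.01, 0.16, 0, 0, 0, 0, 0], [0.01, 0.16, 0, 0, 0, 0, 0]])

```text
time: 37.67
tool_pos: [0.485, -0.2882, 0.0886]
orientation: [-32.2, 89.9, 143.8]
ft_force: [-0.4, -0.3, -0.4]
width: 0.0192
```

Run:
```python
from h import *
np.set_printoptions(suppress=True,precision=4)
snap("scene");s=snap("side");crop(s,"sd22.png",310,130,430,230,6)
p,r=cur();print(p,row(tr(-.01,0,.069),Rt(sgn=-1)),robot.observe()["ft_force"],robot.observe()["width"])
u=lambda P:((proj(s,P)-[310,130])*6).round(0)
b=p+[0,0,-.065]
print([u(b),u(b+[0,0,.08])])
```

```text
[ 0.4859 -0.2887  0.0901] [ 0.0211  0.0001  0.0009 -0.0182 -0.0568 -0.021 ] [-0.0407 -0.8775 -0.8141] 0.019311797696485902
[array([375., 315.]), array([383., 179.])]
```

View pics/sd22.png

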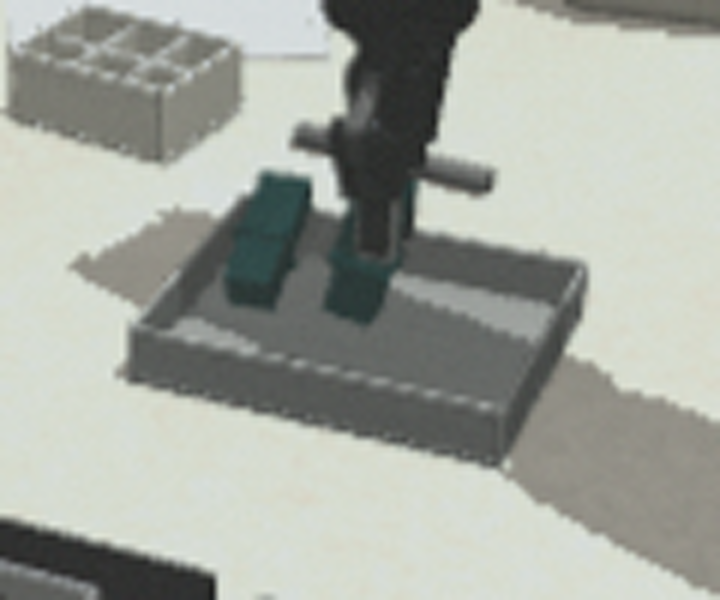

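Emit:
send_rows(steps=[[0.01, 0.002, 0, -0.007, 0, -6, 0], [0.01, 0.006, 0, -0.0135, 0, -12, 0], [0.01, 0.012, 0, -0.0135, 0, -12, 0], [0.01, 0.015, 0, -0.0135, 0, -12, 0], [0.01, 0.017, 0, -0.0135, 0, -12, 0], [0.01, 0.017, 0, -0.0135, 0, -12, 0]])

```text
time: 38.52
tool_pos: [0.4983, -0.2899, 0.0728]
orientation: [0.1, 78.0, 176.0]
ft_force: [0.4, 0.5, -1.0]
width: 0.0193
```

Run:
```python
from h import *
np.set_printoptions(suppress=True,precision=4)
s=snap("side");crop(s,"sd23.png",310,130,430,230,6)
p,r=cur();print(p,robot.observe()["ft_force"],robot.observe()["width"])
```

```text
[ 0.4985 -0.2899  0.0729] [ 0.1389 -0.8028 -0.708 ] 0.018999642330961068
```

View pics/sd23.png

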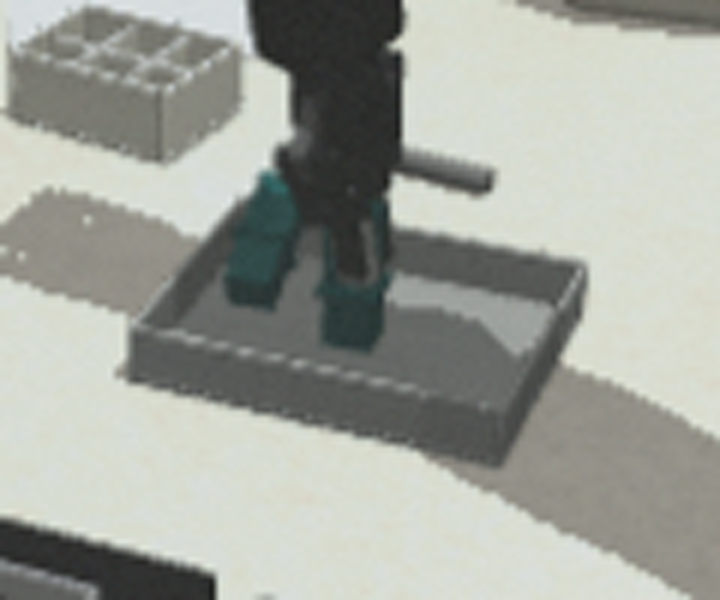

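Upright now. I'll lower to contact.

Emit:
send_rows(steps=[[0.01, 0.002, 0, -0.0004, 0, 0, 0], [0.01, 0.004, 0, -0.0008, 0, 0, 0], [0.01, 0.0045, 0, -0.0009, 0, 0, 0]])

```text
time: 38.95
tool_pos: [0.4991, -0.2898, 0.0708]
orientation: [0.3, 78.1, 176.3]
ft_force: [-7.8, 4.2, 25.9]
width: 0.0192
```

Emit:
send_rows(steps=[[0.01, -0.003, 0, 0.0006, 0, 0, 0], [0.01, -0.0035, 0, 0.0007, 0, 0, 0], [0.03, -0.0035, 0, 0.0007, 0, 0, 0], [0.045, -0.0035, 0, 0.0007, 0, 0, 0], [0.045, -0.0035, 0, 0.0007, 0, 0, 0], [0.045, -0.03, 0, 0, 0, 0, 0], [0.045, -0.08, 0, 0, 0, 0, 0], [0.045, -0.13, -0.01, 0.01, 0, 6, 0], [0.045, -0.17, -0.03, 0.01, 0, 12, 0], [0.045, -0.17, -0.03, 0.01, 0, 12, 0]])

```text
time: 40.2
tool_pos: [0.5281, -0.2604, 0.2411]
orientation: [163.3, 89.5, -20.7]
ft_force: [-0.3, -0.3, -0.1]
width: 0.0451
```

Run:
```python
from h import *
np.set_printoptions(suppress=True,precision=4)
snap("scene");s=snap("side");crop(s,"sd24.png",220,130,440,280,3)
p,r=cur();print(p,row(rk(.05,-.09,.25),Rt(sgn=-1)))
```

```text
[ 0.5261 -0.2614  0.2364] [-0.0138 -0.2942 -0.0906 -0.014   0.002  -0.0371]
```

View pics/sd24.png

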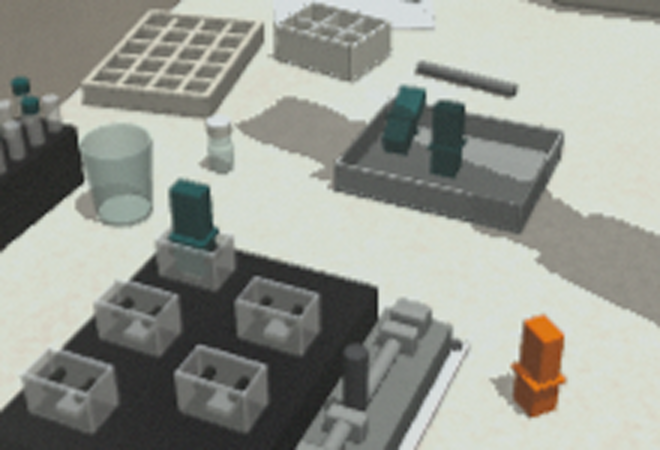

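Emit:
send_rows(steps=[[0.05, -0.014, -0.05, -0.015, 0, 0, 0], [0.05, -0.014, -0.1, -0.03, 0, 0, 0], [0.05, -0.014, -0.15, -0.045, 0, 0, 0], [0.05, -0.014, -0.2, -0.06, 0, 0, 0], [0.05, -0.014, -0.25, -0.075, 0, 0, 0], [0.05, -0.014, -0.285, -0.087, 0, 0, 0], [0.05, -0.014, -0.294, -0.0905, 0, 0, 0], [0.05, -0.014, -0.294, -0.0905, 0, 0, 0]])

```text
time: 41.3
tool_pos: [0.637, 0.0253, 0.2482]
orientation: [11.0, 89.8, -173.0]
ft_force: [-0.3, -0.2, -0.6]
width: 0.0501
```

Run:
```python
from h import *
np.set_printoptions(suppress=True,precision=4)
snap("scene"); s=snap("wrist"); crop(s,"w25.png",220,100,440,280,3)
print(cur()[0]); print(row(rk(.05,-.09,.132),Rt(sgn=-1)), proj(s,rk(.05,-.09,.146)))
```

```text
[0.6371 0.0234 0.2492]
[ 0.1172 -0.0025 -0.     -0.1546  0.0884 -0.0731] [319.0523 209.7034]
```

View pics/w25.png

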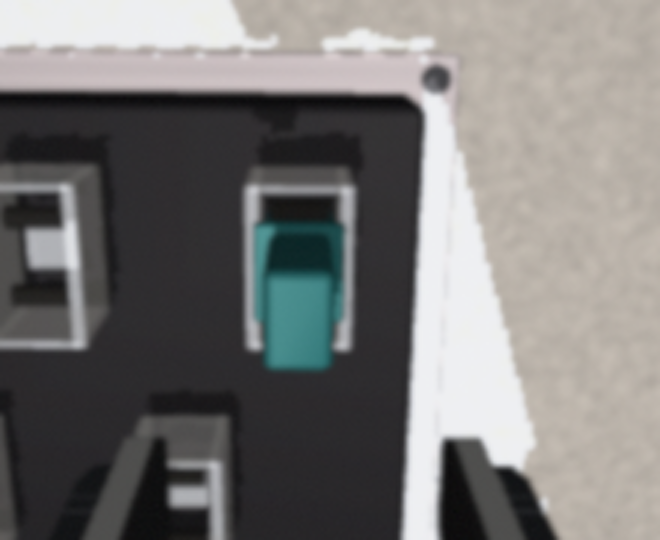

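Emit:
send_rows(steps=[[0.05, 0.03, -0.0005, 0, 0, 0, 0], [0.05, 0.06, -0.0005, 0, 0, 0, 0], [0.05, 0.09, -0.0005, 0, 0, 0, 0], [0.05, 0.11, -0.0005, 0, 0, 0, 0], [0.05, 0.118, -0.0005, 0, 0, 0, 0], [0.05, 0.118, -0.0005, 0, 0, 0, 0], [0.01, 0.118, -0.0005, 0, 0, 0, 0], [0.01, 0.118, -0.0005, 0, 0, 0, 0], [0.01, 0.118, -0.0005, 0, 0, 0, 0], [0.01, 0.118, -0.0005, 0, 0, 0, 0]])

```text
time: 42.65
tool_pos: [0.638, 0.0258, 0.1333]
orientation: [174.5, 89.9, -9.5]
ft_force: [-0.3, -2.0, 5.8]
width: 0.0195
```

Emit:
send_rows(steps=[[0.01, 0.0001, 0, 0.0053, 0, 4.5, 0], [0.01, 0.0004, 0, 0.0105, 0, 9, 0], [0.01, -0.0004, 0, 0.0105, 0, 9, 0], [0.01, -0.0008, 0, 0.0105, 0, 9, 0]])

```text
time: 43.15
tool_pos: [0.6281, 0.0266, 0.1347]
orientation: [-180.0, 80.8, -4.0]
ft_force: [0.6, -1.0, 7.3]
width: 0.0195
```

Emit:
send_rows(steps=[[0.01, 0.0006, 0, -0.0105, 0, -9, 0], [0.01, 0.0029, 0, -0.0208, 0, -18, 0], [0.01, 0.0021, 0, -0.0209, 0, -18, 0], [0.01, 0.0017, 0, -0.021, 0, -18, 0]])

```text
time: 43.65
tool_pos: [0.6477, 0.0253, 0.1336]
orientation: [-0.1, 80.8, 175.9]
ft_force: [-1.4, -1.2, 0.4]
width: 0.0192
```

Emit:
send_rows(steps=[[0.01, 0.0006, 0, 0.0105, 0, 9, 0], [0.01, 0.0029, 0, 0.0208, 0, 18, 0], [0.01, 0.0021, 0, 0.0209, 0, 18, 0], [0.01, 0.0017, 0, 0.021, 0, 18, 0]])

```text
time: 44.15
tool_pos: [0.6263, 0.0272, 0.136]
orientation: [-179.9, 81.0, -3.9]
ft_force: [2.7, 0.4, -1.8]
width: 0.0193
```

Emit:
send_rows(steps=[[0.01, 0.0006, 0, -0.01, 0, -9, 0], [0.01, 0.003, 0, -0.02, 0, -18, 0], [0.01, 0.0025, 0, -0.0201, 0, -18, 0], [0.01, 0.002, 0, -0.0202, 0, -18, 0]])

```text
time: 44.65
tool_pos: [0.6456, 0.0258, 0.1339]
orientation: [-0.1, 80.5, 175.9]
ft_force: [-3.3, -0.5, -5.6]
width: 0.0191
```

Emit:
send_rows(steps=[[0.01, 0.0006, 0, 0.0105, 0, 9, 0], [0.01, 0.003, 0, 0.0208, 0, 18, 0], [0.01, 0.0025, 0, 0.0208, 0, 18, 0], [0.01, 0.002, 0, 0.0209, 0, 18, 0]])

```text
time: 45.15
tool_pos: [0.6252, 0.0274, 0.138]
orientation: [-179.9, 81.2, -3.9]
ft_force: [-0.8, 2.4, -6.2]
width: 0.0193
```

Forces are around 6 N. I'll continue with smaller lifts.

Emit:
send_rows(steps=[[0.01, 0.0008, 0, -0.0102, 0, -9, 0], [0.01, 0.0033, 0, -0.0202, 0, -18, 0], [0.01, 0.0033, 0, -0.0202, 0, -18, 0], [0.01, 0.0028, 0, -0.0202, 0, -18, 0]])

```text
time: 45.65
tool_pos: [0.6451, 0.0253, 0.1358]
orientation: [0.0, 80.4, 176.0]
ft_force: [-5.8, 0.5, -5.1]
width: 0.0195
```

Emit:
send_rows(steps=[[0.01, 0.0008, 0, 0.0105, 0, 9, 0], [0.01, 0.0033, 0, 0.0208, 0, 18, 0], [0.01, 0.0033, 0, 0.0208, 0, 18, 0], [0.01, 0.0026, 0, 0.0209, 0, 18, 0]])

```text
time: 46.15
tool_pos: [0.6254, 0.0264, 0.1393]
orientation: [179.8, 81.3, -4.2]
ft_force: [-0.7, 0.1, -7.7]
width: 0.0194
```

```bash
python3 -c "
from h import *
print(robot.observe()['ft_force'],cur()[0]); crop(snap('side'),'sd26.png',220,130,360,260,5)"
```

```text
[-0.68218547  0.12434491 -7.67249902] [0.62540202 0.02640786 0.13931483]
```

View pics/sd26.png

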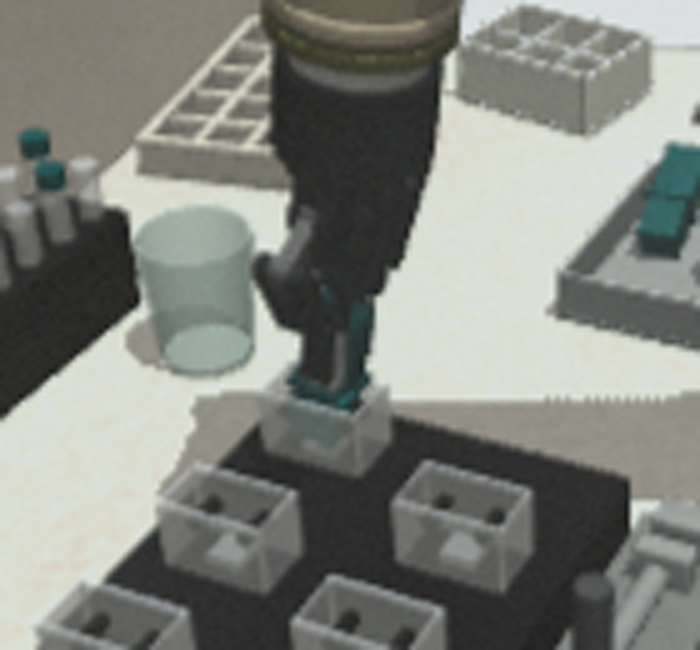

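Emit:
send_rows(steps=[[0.01, 0.001, 0, -0.01, 0, -9, 0], [0.01, 0.0037, 0, -0.0199, 0, -18.5, 0], [0.01, 0.0037, 0, -0.0199, 0, -18.5, 0], [0.01, 0.0034, 0, -0.0199, 0, -18.5, 0]])

```text
time: 46.7
tool_pos: [0.6448, 0.0246, 0.1365]
orientation: [0.3, 79.9, 176.2]
ft_force: [-7.3, -2.3, -6.4]
width: 0.0192
```

Emit:
send_rows(steps=[[0.01, 0.001, 0, 0.0108, 0, 9, 0], [0.01, 0.0037, 0, 0.0214, 0, 19, 0], [0.01, 0.0037, 0, 0.0214, 0, 19, 0], [0.01, 0.0033, 0, 0.0214, 0, 19, 0]])

```text
time: 47.2
tool_pos: [0.6238, 0.0257, 0.1393]
orientation: [179.6, 80.7, -4.5]
ft_force: [-2.4, -3.7, -7.9]
width: 0.0191
```

Emit:
send_rows(steps=[[0.01, 0.0008, 0, -0.0102, 0, -9, 0], [0.01, 0.0033, 0, -0.0206, 0, -19, 0], [0.01, 0.0033, 0, -0.0206, 0, -19, 0], [0.01, 0.0026, 0, -0.0207, 0, -19, 0]])

```text
time: 47.7
tool_pos: [0.6445, 0.0244, 0.1377]
orientation: [0.4, 80.0, 176.3]
ft_force: [-6.5, -3.9, -6.3]
width: 0.0192
```

Emit:
send_rows(steps=[[0.01, 0.0012, 0.001, 0.0118, 0, 9, 0], [0.01, 0.0042, 0.001, 0.0224, 0, 19, 0], [0.01, 0.0042, 0.001, 0.0224, 0, 19, 0], [0.01, 0.0042, 0.001, 0.0224, 0, 19, 0]])

```text
time: 48.2
tool_pos: [0.6224, 0.026, 0.1405]
orientation: [-180.0, 80.7, -4.0]
ft_force: [-3.7, -2.3, -4.2]
width: 0.0194
```

Emit:
send_rows(steps=[[0.01, 0.0008, 0, -0.0102, 0, -9, 0], [0.01, 0.0033, 0, -0.0206, 0, -19, 0], [0.01, 0.0033, 0, -0.0206, 0, -19, 0], [0.01, 0.003, 0, -0.0206, 0, -19, 0]])

```text
time: 48.7
tool_pos: [0.6431, 0.0241, 0.1383]
orientation: [0.0, 80.0, 175.9]
ft_force: [-8.0, -1.7, -5.6]
width: 0.0193
```

Emit:
send_rows(steps=[[0.01, 0.0006, 0, 0.0108, 0, 9, 0], [0.01, 0.0031, 0, 0.0215, 0, 19, 0], [0.01, 0.0026, 0, 0.0215, 0, 19, 0], [0.01, 0.0021, 0, 0.0215, 0, 19, 0]])

```text
time: 49.2
tool_pos: [0.6219, 0.0259, 0.1425]
orientation: [-180.0, 80.8, -4.1]
ft_force: [-4.3, -1.8, -7.8]
width: 0.0193
```

Emit:
send_rows(steps=[[0.01, 0.0006, 0, -0.0095, 0, -9, 0], [0.01, 0.003, 0, -0.0196, 0, -19, 0], [0.01, 0.0027, 0, -0.0196, 0, -19, 0], [0.01, 0.0024, 0, -0.0196, 0, -19, 0]])

```text
time: 49.7
tool_pos: [0.6417, 0.0239, 0.1411]
orientation: [0.1, 80.1, 175.9]
ft_force: [-6.8, -3.8, -7.4]
width: 0.019
```

Emit:
send_rows(steps=[[0.01, 0.0006, 0, 0.0105, 0, 9, 0], [0.01, 0.0031, 0, 0.0213, 0, 19, 0], [0.01, 0.0026, 0, 0.0213, 0, 19, 0], [0.01, 0.0021, 0, 0.0213, 0, 19, 0]])

```text
time: 50.2
tool_pos: [0.6205, 0.0269, 0.1456]
orientation: [-179.7, 80.7, -3.7]
ft_force: [-7.7, 0.8, -6.9]
width: 0.0194
```

Emit:
send_rows(steps=[[0.01, 0.001, 0, -0.009, 0, -9, 0], [0.01, 0.0038, 0, -0.0191, 0, -19, 0], [0.01, 0.0038, 0, -0.0191, 0, -19, 0], [0.01, 0.0035, 0, -0.0191, 0, -19, 0]])

```text
time: 50.7
tool_pos: [0.6412, 0.0249, 0.1433]
orientation: [-0.6, 80.2, 175.3]
ft_force: [-7.2, -1.2, -6.8]
width: 0.0195
```

Emit:
send_rows(steps=[[0.01, 0.001, 0, 0.0105, 0, 9, 0], [0.01, 0.0036, 0, 0.021, 0, 19, 0], [0.01, 0.0036, 0, 0.021, 0, 19, 0], [0.01, 0.0032, 0, 0.021, 0, 19, 0]])

```text
time: 51.2
tool_pos: [0.6226, 0.0269, 0.1486]
orientation: [-179.3, 80.2, -3.4]
ft_force: [0.5, 0.1, -0.7]
width: 0.0196
```

```bash
python3 -c "
from h import *
print(robot.observe()['ft_force'],cur()[0]); crop(snap('side'),'sd27.png',220,130,360,260,5)"
```

```text
[ 0.52474618  0.11996086 -0.71692472] [0.62260443 0.02692701 0.14861866]
```

View pics/sd27.png

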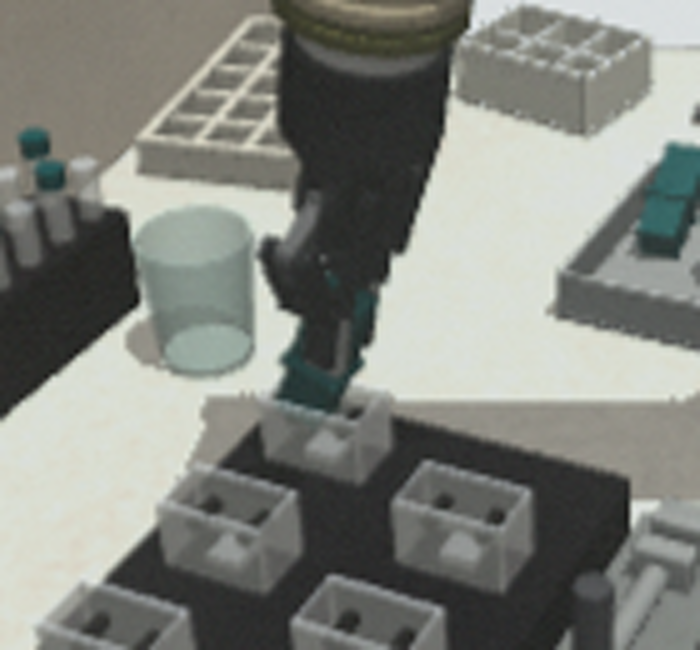

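Stopper 3 is free and its cuvette has dropped back. Lifting.

Emit:
send_rows(steps=[[0.01, -0.004, 0, -0.0007, 0, 0, 0], [0.01, -0.009, 0, -0.006, 0, -5, 0], [0.01, -0.015, 0, -0.012, 0, -10, 0], [0.01, -0.03, 0, -0.0146, 0, -10, 0], [0.01, -0.06, 0, -0.02, 0, -10, 0], [0.01, -0.1, 0, -0.027, 0, -10, 0], [0.01, -0.1, 0, -0.027, 0, -10, 0]])

```text
time: 52.12
tool_pos: [0.6302, 0.0266, 0.2531]
orientation: [-123.9, 89.9, 52.1]
ft_force: [-0.5, 0.6, -1.0]
width: 0.0192
```

Run:
```python
from h import *
np.set_printoptions(suppress=True,precision=4)
print(robot.observe()['ft_force'],cur()[0],robot.observe()["width"])
print(row(tr(-.06,0,.25),Rt(sgn=-1)))
crop(snap('side'),'sd28.png',220,110,420,260,4)
s=snap("scene"); crop(s,"sc28.png",190,140,450,270,3)
```

```text
[-0.4617  0.5664 -1.0482] [0.6302 0.0266 0.2531] 0.019168467054161364
[ 0.0023  0.3245  0.1728 -0.0051 -0.0643  0.0958]
```

View pics/sd28.png

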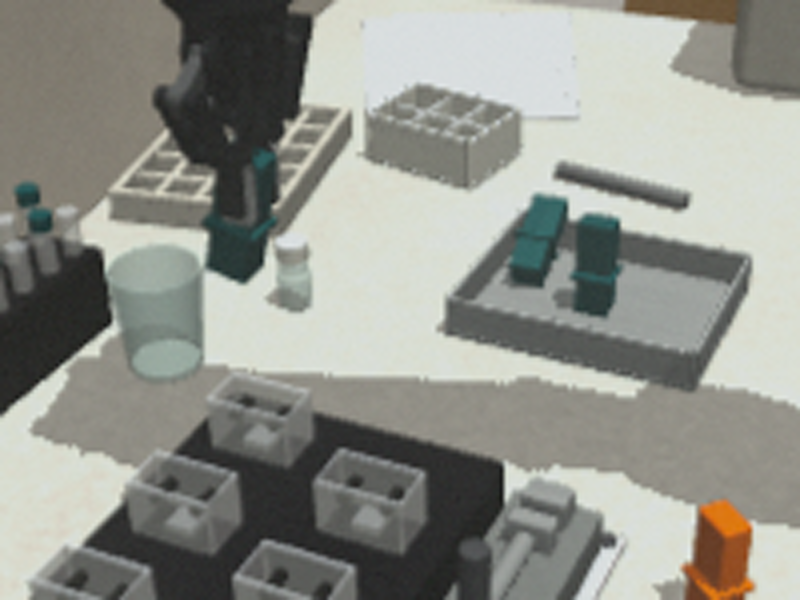

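View pics/sc28.png

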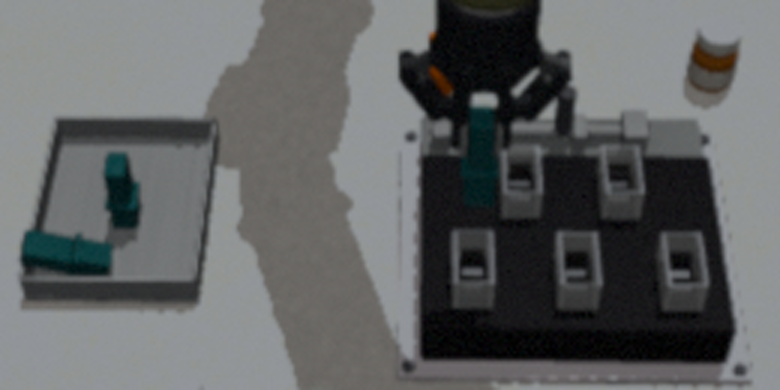

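All cuvettes are seated, and stopper 3 is tilted in the grip as the others were. Carrying it to the tray at x about −55 mm.

Emit:
send_rows(steps=[[0.01, 0, 0.03, 0.02, 0, 0, 0], [0.01, 0, 0.07, 0.045, 0, 0, 0], [0.01, 0, 0.11, 0.07, 0, 0, 0], [0.01, 0, 0.15, 0.095, 0, 0, 0], [0.01, 0, 0.19, 0.12, 0, 0, 0], [0.01, 0, 0.23, 0.14, 0, 0, 0], [0.01, 0, 0.27, 0.16, 0, 0, 0], [0.01, 0, 0.305, 0.178, 0, 0, 0], [0.01, 0, 0.3245, 0.186, 0, 0, 0], [0.01, 0, 0.3245, 0.186, 0, 0, 0]])

```text
time: 53.48
tool_pos: [0.4182, -0.2864, 0.2482]
orientation: [-1.1, 89.4, 174.7]
ft_force: [0.6, 0.6, -0.3]
width: 0.0195
```

Emit:
send_rows(steps=[[0.01, 0.03, 0, 0, 0, 0, 0], [0.01, 0.07, 0, 0, 0, 0, 0], [0.01, 0.11, 0, 0, 0, 0, 0], [0.01, 0.135, 0, -0.005, 0, -5, 0], [0.01, 0.15, 0, -0.012, 0, -11, 0], [0.01, 0.156, 0, -0.018, 0, -16, 0], [0.01, 0.156, 0, -0.018, 0, -16, 0]])

```text
time: 54.35
tool_pos: [0.4378, -0.2835, 0.091]
orientation: [-0.6, 73.4, 175.7]
ft_force: [0.8, 0.2, -0.6]
width: 0.0193
```

Run:
```python
from h import *
np.set_printoptions(suppress=True,precision=4)
s=snap("side");crop(s,"sd29.png",310,130,430,230,6)
s=snap("scene");crop(s,"sc29.png",180,120,280,250,5)
p,r=cur();print(p,robot.observe()["ft_force"],robot.observe()["width"])
```

```text
[ 0.4366 -0.2851  0.0926] [ 0.2992 -0.5277 -0.2168] 0.019241939013708458
```

View pics/sd29.png

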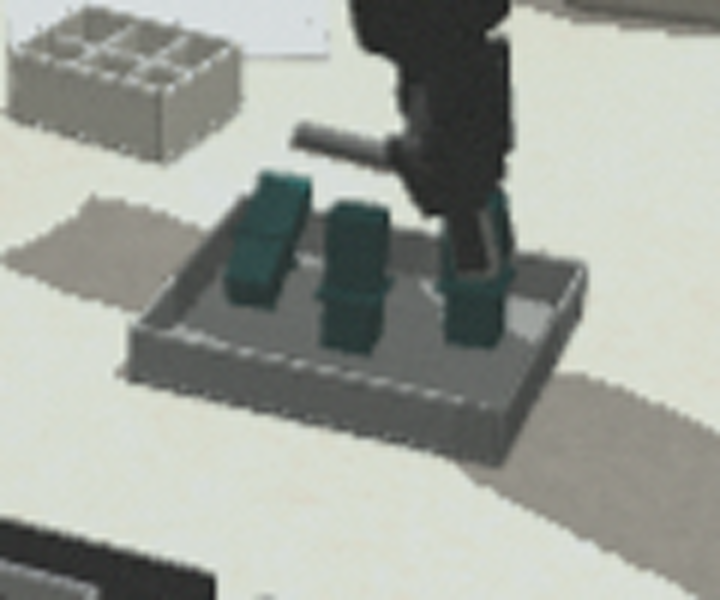

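View pics/sc29.png

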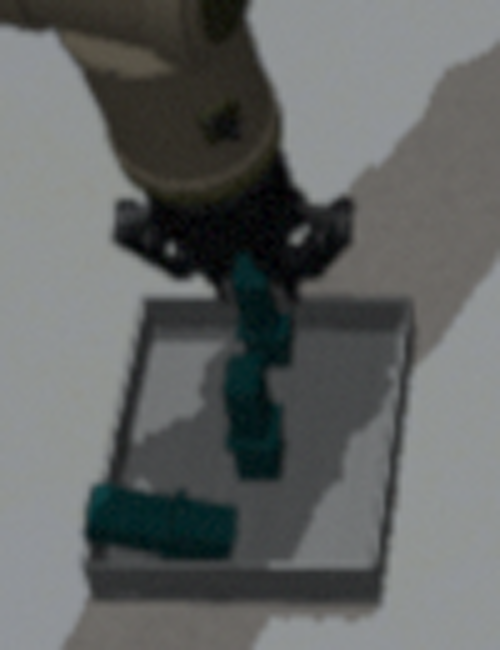

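Emit:
send_rows(steps=[[0.01, 0.008, 0, -0.0022, 0, 0, 0], [0.01, 0.014, 0, -0.004, 0, 0, 0], [0.01, 0.0165, 0, -0.0047, 0, 0, 0], [0.01, 0.0165, 0, -0.0047, 0, 0, 0]])

```text
time: 54.95
tool_pos: [0.4358, -0.2861, 0.0757]
orientation: [-0.0, 73.5, 175.9]
ft_force: [-0.4, -0.6, -0.7]
width: 0.0195
```

Emit:
send_rows(steps=[[0.01, 0.0015, 0, -0.0004, 0, 0, 0], [0.01, 0.0015, 0, -0.0004, 0, 0, 0]])

```text
time: 55.2
tool_pos: [0.4361, -0.2861, 0.0742]
orientation: [-0.0, 73.5, 176.0]
ft_force: [-0.0, 0.6, -1.1]
width: 0.0191
```

Emit:
send_rows(steps=[[0.01, 0.0015, 0, -0.0004, 0, 0, 0], [0.01, 0.002, 0, -0.0006, 0, 0, 0]])

```text
time: 55.45
tool_pos: [0.4361, -0.286, 0.072]
orientation: [-0.0, 73.5, 176.0]
ft_force: [0.1, 1.0, -0.7]
width: 0.0191
```

Emit:
send_rows(steps=[[0.01, 0.0012, 0, -0.0003, 0, 0, 0], [0.01, 0.0012, 0, -0.0003, 0, 0, 0]])

```text
time: 55.7
tool_pos: [0.4361, -0.2861, 0.0716]
orientation: [0.0, 73.5, 176.0]
ft_force: [-1.8, 0.6, 5.4]
width: 0.019
```

Emit:
send_rows(steps=[[0.03, 0, 0, 0, 0, 0, 0], [0.045, 0, 0, 0, 0, 0, 0], [0.045, 0, 0, 0, 0, 0, 0], [0.045, -0.03, 0, 0.004, 0, 0, 0], [0.045, -0.08, 0, 0.02, 0, 0, 0], [0.045, -0.13, 0, 0.03, 0, 8, 0], [0.045, -0.17, -0.02, 0.04, 0, 16, 0], [0.045, -0.18, -0.08, 0.04, 0, 16, 0], [0.045, -0.18, -0.12, 0.04, 0, 16, 0]])

```text
time: 56.82
tool_pos: [0.4576, -0.1651, 0.2567]
orientation: [9.7, 89.7, -174.3]
ft_force: [0.5, -0.2, 0.1]
width: 0.0447
```

Run:
```python
from h import *
np.set_printoptions(suppress=True,precision=4)
s=snap("side");s=snap("side");cv2.imwrite("pics/sd30.png",s["frame"][:,:,::-1])
s=snap("scene");crop(s,"sc30.png",190,140,450,270,3)
p,r=cur();print(robot.observe()["time"],p,robot.observe()["ft_force"])
```

```text
56.975 [ 0.4575 -0.1649  0.2553] [-0.948  -0.1269  0.2116]
```

View pics/sd30.png

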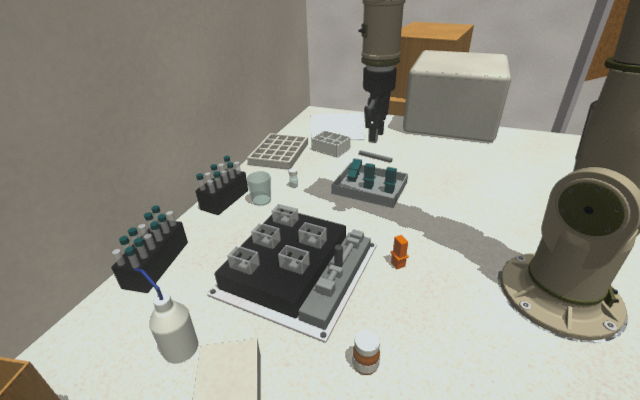

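View pics/sc30.png

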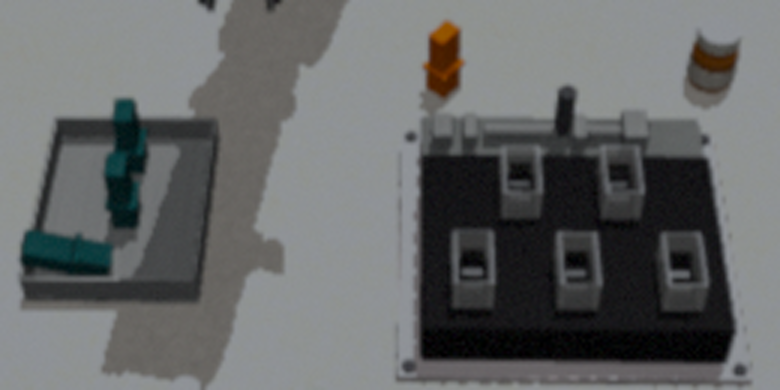

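All three stoppers are in the tray, the cuvettes are down, the knob hasn't moved and the arm is clear and still. Handing in.

```bash
python3 -c "
from h import *
print(np.abs(robot.observe()['joint_vel']).max()); print(robot.sign_off())"
```

```text
3.177872240254704
the job is handed in; nothing more can be done
None
```

I slid the bolt to its stop, rocked all three stoppers (cuvettes 1–3) out of the rack and left them in the tray. I then handed the job in at about 57 s. No verdict was reported, and one point below, the bolt reading, stayed uncertain.

**Last checks**
- **Stoppers:** the final pictures show all three in the tray. Stoppers 2 and 3 stand upright. Stopper 1 toppled when the tray was knocked aside and now leans on the tray's −y wall. I last measured its middle at tray (+68, −43) mm and about 30 mm high, inside the limits, and its position looked the same in the final picture.
- **Cuvettes:** all five were down in the rack. From the pull forces I estimate they rose no more than about 5 mm during the rocking.
- **Other objects:** none of the bystanders I could see, nor the orange look-alike, had visibly moved.
- **Arm:** it was clear of everything, with the wrist force under 1 N. The largest joint speed still read about 3 degrees/s just before I handed in.

**Disagreements**
- **Bolt reading:** I could not read the bolt joint directly. The bolt moved about 51 mm instead of 60 mm before a hard stop: 38 N barely moved it, against 4 N of friction. I took this as fully home, because gripping and bare pushing stopped at the same place and the rod tip appeared to fill the keeper. That would mean it started about 9 mm in.
- **Camera views:** they differed by 2–4 mm on the rack's x position. The strap position differed by about 6 mm between the wrist and side views.
- **First move:** I wrote my first move in millimetres instead of metres. The speed limit clipped it in free space, and it did no harm.

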